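Stow the loose optics in the bottom tray of the stack

ROBOT

A 6-joint arm with a two-finger parallel gripper is mounted at the origin on the work surface. World frame = base frame: x ahead of the robot, y to its left, z up, the work surface at z = 0. Lengths are in m, angles in rad, forces in N, time in s.
With the tool pointing down it reaches from about 0.275 to 0.75 m from the base axis. Payload 10.2 kg.
Tool frame: the origin (TCP) lies midway between the tips of the shut fingers; the grasp point (between the pads) lies 19 mm behind it; z points along the fingers, y is the line along which they close (so a half turn about z gives the same grasp; the last joint's range is limited). The gripper opens to 88 mm and grips with 3 to 60 N. Pads are 18 mm wide; open, the fingers measure 123 mm over their backs; the gripper's body (75 mm by 187 mm) begins 45 mm behind the grasp point.
Start: joints at [-1.366, 0.313, 1.498, -0, 1.331, -0.223], TCP at [0.218, -0.478, 0.239] pointing down, gripper open.
Joint ranges: [-2.94, 2.94], [-0.97, 2.17], [0.19, 2.56], [-1.23, 4.37], [0.02, 3.11], [-2.88, 2.88]. Speed limits (rad/s): [2.39, 2.39, 3.01, 3.14, 3.14, 3.14].

INTERFACE

Orientations are given as a unit quaternion [x, y, z, w].
In Python, from station import bot, read_camera, camera_info gives the robot as it stands. The module is installed in compiled form; this text tells all that it offers.
- The arm moves only by the tool carry_out, never from a script. Its argument "moves" is a list of rows, each a list of 7 numbers: the shift along the tool's x, y, z in m, then the turn, a rotation vector about the tool's x, y, z in rad, then the gripper's target within -1 to 1 (shut at 1, half-way at 0, fully open at -1). A call has 1 to 20 rows; each row shifts and turns the commanded pose from where the row before left it, along the tool's axes as they then stand; what a row does not reach is not made up. A row lasts 1/8 s, in which the tool goes at most 62.5 mm and 10.7 degrees, less where a joint would pass 70% of its speed; a pose out of reach is approached as far as the arm can. A call with a gripper value outside its range is refused whole. The fingers move at their own pace and stop on an object; the grip force is fixed at half the most. Time passes only in rows, so rows that do not move let the fingers close. It gives the time, the measured TCP pose, the force, the opening and the grip force at its end, in the units of the state.
- bot.sense(): the state, without advancing time (a new reading comes with each control period).
- read_camera(name): name is "scene" or "top" or "wrist"; returns the picture (420x560x3 uint8, blue, green, red); there is no depth.
- camera_info(name): a dict with "fovy" (degrees; the focal length in pixels is half the picture's height over the tangent of half this angle, whatever the lens; pixels are square), "cx", "cy" (the principal point, pixels), "position" and "rotation" of the camera in the world; the wrist camera has in their place "tool_from_camera" (4x4, takes a point from camera to tool coordinates, whose origin is the TCP and whose axes are the flange's). Camera axes: x right, y up, looking along -z (the intrinsics and any distortion apply to the point x, -y, -z); pixel columns grow to the right and rows downward; lengths in m; the calibration is good to about 2 mm. A picture is of the moment at which its call begins: read the wrist's pose just before it. camera_info takes no time and is no camera call.
- bot.hand_in(): hands the job in; it is judged then, once.
The state is a dict: "clock": time; "q": joint angles; "dq": joint speeds; "effort": joint torques, N m; "eef_pos": TCP position; "orientation": TCP orientation; "ft_force": force on the tool from outside, world axes, zero at the start; "ft_torque": the same for the moment, N m; "grip_width": opening from 0.0 (shut) to 1.0 (fully open); "grip_force": force on a finger pad.
Only numpy, scipy, OpenCV 4.12 (cv2) and the standard library are available. Lean on these libraries where they do the work, as an engineer would, in place of code of your own. Each camera call takes 0.05 s, during which the arm holds its last target. There are 200 camera calls.

TASK

Put the riser block and every loose optic (filter cube, lens tube, mirror mount; not all are always there) into the deep tray at the bottom of the tray stack. First lift the upper trays off and set them aside on the rubber mat, piled on one another if there are two, and push the tall riser block over the edge of the blue rest so that it lies on its side there, without lifting it upright; with the trays still on the mat, lay the block on its side in the deep tray with the optics. Then restack the trays squarely in their old order, the one with the rods below the one with the lenses, and leave the bottle, the post and the flat box alone.

Things in the scene. Friction and masses are not known exactly. Their poses are not given: they have to be found in the camera images.
- deep_tray: Deep open grey plastic tray at the bottom of the stack, no handle, 200 (its x) x 160 (its y) x 56 mm high, walls and floor 5 mm, black rubber liner; loose, 0.9 kg. Origin: centre of its underside. z up, long side along x.
- mid_tray: Grey tray stacked directly on the deep tray, 200 (its x) x 160 (its y) x 50 mm high, walls and floor 5 mm; about 0.45 kg, steel rods in its ends. Lift it by the black handle rib in its middle: 16 mm thick (y), 90 mm long (x), from the floor to 1 mm below the rim. Origin: centre of its underside, z up. Trays stack flat, underside on the rim below, no interlock.
- top_tray: The topmost tray of the stack in some starts (absent in others): as the mid tray, with the same rib (16 mm thick, 90 mm long, up to 1 mm below the rim), but only 40 mm high; about 0.35 kg, holds four small lenses in its corners. Origin: centre of its underside, z up.
- mat: Black rubber mat fixed on the table, 230 (its x) x 190 (its y) x 3 mm thick, room for one tray (or a pile). Origin: centre of its underside; top at z = 0.003.
- rest: Tipping rest: low blue step bolted to the table, 130 (its x) x 100 (its y) x 14 mm high, rubber-topped. Its edge, the fence, is the line x = -0.030 in its frame; its top runs from there to x = +0.100. Origin on the table, z up. The block stands on the table before the fence; tipped towards the rest's +x it comes to lie on the step, its foot jutting a little over the edge.
- block: Tall aluminium riser block, 40 (its x) x 36 (its y) x 100 mm (its z), about 0.4 kg, small dark holes in its sides. Origin: centre of its foot; z points from foot to top. It starts upright on the table, +x face within 6 mm of the rest's fence, its x along the rest's x. A push of about 2 N near its top towards the rest's +x tips it; past about 30 degrees it falls by itself.
- block_mid (a point): Centre of the riser block (50 mm from its foot along its z).
- cube: Black filter cube with a round glass window on top and one on its -x side, 36 x 36 x 36 mm, 90 g; may be absent. Origin: centre of its underside.
- cube_mid (a point): Centre of the filter cube (18 mm above its underside).
- tube: Short dark steel lens tube standing upright, 34 mm diameter, 38 mm high, glass on top, 80 g; may be absent. Origin: centre of its underside.
- tube_mid (a point): Centre of the lens tube (19 mm above its underside).
- mount: Small aluminium L-shaped mirror mount, foot 44 (its x) x 30 (its y) x 14 mm high, with an upright 14 mm thick (x) and 30 mm wide (y) at its -x end reaching 36 mm high, centred at x = -0.015; 100 g; may be absent. Both parts can be gripped across the 30 mm y width. Origin: centre of its underside.
- mount_mid (a point): A point in the mirror mount, 15 mm above the centre of its underside.
- flask: Bystander: white plastic bottle, 48 mm diameter, 95 mm high. Origin: centre of its underside. Leave alone.
- post_base: Bystander: steel post on a round foot, 56 mm diameter at the foot, 75 mm high. Origin: centre of its underside. Leave alone.
- slide_box: Bystander: flat white box 60 x 40 x 28 mm; may be absent. Leave alone.
Mind the look-alikes: they are no part of the job. Leave any brown or orange look-alike of the block alone.

How it is judged:
On the way, in this order (a step that is already met when the one before it is completed fails the run):
1. the upper trays stand level on the mat (centres within 5 cm of its centre) and the riser block lies on its side on the rest, all let go (horizontal distance between each of mid_tray, top_tray and mat below 0.05 m and height (world z) of each of mid_tray, top_tray below 0.065 m and angle between each of mid_tray, top_tray's own z axis and vertical below 0.1 rad and linear speed of each of mid_tray, top_tray, block below 0.03 m/s and contact force between the fingers and mid_tray below 0.3 N and contact force between the fingers and top_tray below 0.3 N and angle between block's own z axis and vertical between 1.45 and 1.69 rad and y of block in the frame of rest between -0.03 and 0.03 m and x of block in the frame of rest between -0.07 and 0.02 m and height (world z) of block below 0.045 m and contact force between the fingers and block below 0.3 N), for 0.2 s.
2. the block, on its side, and every optic lie in the deep tray, let go, while the upper trays are still off the stack (x of cube_mid in the frame of deep_tray between -0.095 and 0.095 m and y of cube_mid in the frame of deep_tray between -0.075 and 0.075 m and z of cube_mid in the frame of deep_tray between 0 and 0.04 m and linear speed of each of cube, tube, mount, block below 0.03 m/s and x of tube_mid in the frame of deep_tray between -0.095 and 0.095 m and y of tube_mid in the frame of deep_tray between -0.075 and 0.075 m and z of tube_mid in the frame of deep_tray between 0 and 0.04 m and x of mount_mid in the frame of deep_tray between -0.095 and 0.095 m and y of mount_mid in the frame of deep_tray between -0.075 and 0.075 m and z of mount_mid in the frame of deep_tray between 0 and 0.04 m and x of block_mid in the frame of deep_tray between -0.095 and 0.095 m and y of block_mid in the frame of deep_tray between -0.075 and 0.075 m and z of block_mid in the frame of deep_tray between 0 and 0.04 m and angle between block's own z axis and vertical between 1.4 and 1.74 rad and contact force between the fingers and cube below 0.3 N and contact force between the fingers and tube below 0.3 N and contact force between the fingers and mount below 0.3 N and contact force between the fingers and block below 0.3 N and horizontal distance between each of mid_tray, top_tray and deep_tray above 0.15 m), for 0.2 s.
At the end, for the whole second after the job is handed in: The block, on its side, and all optics present lie inside the deep tray; the mid tray sits flat on its rim and the top tray, if present, flat on the mid tray, each within 18 mm along both sides and 0.14 rad of the tray below, level and at rest (x of mid_tray in the frame of deep_tray between -0.018 and 0.018 m and y of mid_tray in the frame of deep_tray between -0.018 and 0.018 m and z of mid_tray in the frame of deep_tray between 0.05 and 0.062 m and angle between the x axis of mid_tray and the x axis of deep_tray, either way round below 0.14 rad and angle between each of mid_tray, top_tray's own z axis and vertical below 0.06 rad and linear speed of each of mid_tray, top_tray, cube, tube, mount, block below 0.03 m/s and x of top_tray in the frame of mid_tray between -0.018 and 0.018 m and y of top_tray in the frame of mid_tray between -0.018 and 0.018 m and z of top_tray in the frame of mid_tray between 0.044 and 0.056 m and angle between the x axis of top_tray and the x axis of mid_tray, either way round below 0.14 rad and x of cube_mid in the frame of deep_tray between -0.095 and 0.095 m and y of cube_mid in the frame of deep_tray between -0.075 and 0.075 m and z of cube_mid in the frame of deep_tray between 0 and 0.04 m and x of tube_mid in the frame of deep_tray between -0.095 and 0.095 m and y of tube_mid in the frame of deep_tray between -0.075 and 0.075 m and z of tube_mid in the frame of deep_tray between 0 and 0.04 m and x of mount_mid in the frame of deep_tray between -0.095 and 0.095 m and y of mount_mid in the frame of deep_tray between -0.075 and 0.075 m and z of mount_mid in the frame of deep_tray between 0 and 0.04 m and x of block_mid in the frame of deep_tray between -0.095 and 0.095 m and y of block_mid in the frame of deep_tray between -0.075 and 0.075 m and z of block_mid in the frame of deep_tray between 0 and 0.04 m and angle between block's own z axis and vertical between 1.4 and 1.74 rad and angle between deep_tray's own z axis and vertical below 0.05 rad); the robot touches nothing.
It fails at once if the bottle, the post or the flat box is moved more than 3 cm (distance of any of flask, post_base, slide_box from where it was at the start of the episode above 0.03 m).
It fails at once if the riser block is lifted off the table while still upright instead of being tipped (height (world z) of block above 0.06 m and angle between block's own z axis and vertical below 1 rad).
Of cube, tube, mount only 2 to 3 are there at a start; the rules pass over those that are not, and their reading is None.
Of top_tray, slide_box only 1 to 2 are there at a start; the rules pass over those that are not, and their reading is None.
At some moment in a run one of cube, tube, mount may be knocked a few centimetres aside while the robot is not near it.
It also fails if it takes over 210 s, if anything falls off the work surface, if the arm or the gripper's body presses on something with over 40 N, if the wrist force passes 120 N, or if a joint passes its speed limit or range.

## Working session

There is one attempt and no reset: what is moved stays moved. The work goes in short steps, Python scripts to look and compute and a tool call to move; the robot and the scene stay as the last step left them, time stands still between calls to the robot, and variables do not carry over. Pictures are saved under pics/ and viewed, at most 14 in all, crops included, and the job is handed in when it is done.

Besides the shell and the picture viewer there is one more tool, called after "Call:" in YAML: its name, and indented under it one key for each argument. carry_out: Moves the arm, as the interface text tells. Its arguments: {"type":"object","properties":{"moves":{"type":"array"}},"required":["moves"]}

```bash
mkdir -p pics
cat > h.py <<'E'
import numpy as np, cv2
from station import bot, read_camera, camera_info
from scipy.spatial.transform import Rotation as R
def ray(name,u,v,st=None):
    c=camera_info(name); f=210/np.tan(np.radians(c["fovy"])/2)
    k=np.array([[f,0,c["cx"]],[0,f,c["cy"]],[0,0,1]])
    d=c.get("distortion"); 
    if d is not None: x,y=cv2.undistortPoints(np.array([[[u,v]]],float),k,np.array(d,float))[0,0]
    else: x,y=(u-c["cx"])/f,(v-c["cy"])/f
    r=np.array([x,-y,-1.])
    if name=="wrist":
        st=st or bot.sense(); T=np.array(c["tool_from_camera"]); q=R.from_quat(st["orientation"]).as_matrix()
        return q@T[:3,3]+st["eef_pos"], q@T[:3,:3]@r
    Rm=np.array(c["rotation"]); Rm=Rm if Rm.shape==(3,3) else R.from_quat(Rm).as_matrix()
    return np.array(c["position"]),Rm@r
def at(name,u,v,z,st=None):
    o,d=ray(name,u,v,st); return (o+d*(z-o[2])/d[2]).round(4)
def tool():
    s=bot.sense(); return np.array(s["eef_pos"]),R.from_quat(s["orientation"])
def shot(name,fn,sc=1.4):
    i=read_camera(name); cv2.imwrite("pics/raw_"+fn,i); cv2.imwrite("pics/"+fn,cv2.resize(i,None,fx=sc,fy=sc,interpolation=cv2.INTER_CUBIC))
E
python3 - <<'E'
from h import *
for n in ("scene","top","wrist"): print(n,camera_info(n))
shot("scene","s0.png");shot("top","t0.png")
s=bot.sense();print(s, R.from_quat(s["orientation"]).as_matrix().round(3))
E
```

```text
scene {'fovy': 49.36246741109957, 'cx': 275.99900461088566, 'cy': 215.8607169748963, 'position': array([ 0.98690883, -0.32021655,  0.95576078]), 'rotation': array([0.23279291, 0.10972838, 0.41163812, 0.87425466])}
top {'fovy': 45.14662168064691, 'cx': 282.32244300549263, 'cy': 207.83398859912725, 'position': array([ 0.36699325, -0.0421567 ,  1.22739741]), 'rotation': array([ 0.072297  , -0.07436202, -0.68843907,  0.71784057])}
wrist {'fovy': 65.4973859829115, 'cx': 273.26326080319404, 'cy': 206.64952757687973, 'tool_from_camera': array([[ 5.22098307e-04,  9.66941559e-01,  2.54997545e-01,
         6.61575958e-02],
       [ 9.99999545e-01, -7.08573869e-04,  6.39423619e-04,
        -2.69018483e-04],
       [ 7.98969868e-04,  2.54997095e-01, -9.66941489e-01,
        -1.45556690e-01],
       [ 0.00000000e+00,  0.00000000e+00,  0.00000000e+00,
         1.00000000e+00]])}
{'clock': 0.1, 'q': array([-1.36638718e+00,  3.13361157e-01,  1.49832155e+00,  2.84983279e-05,
        1.33097536e+00, -2.23412442e-01]), 'dq': array([ 0.00022505, -0.00015198, -0.00116555,  0.00051682, -0.00045109,
        0.00043231]), 'effort': array([ 2.24253890e-03, -4.02811968e+01, -2.52640754e+01,  6.94858795e-02,
        3.42530978e-02, -6.41752422e-05]), 'eef_pos': array([ 0.21776477, -0.47748622,  0.23825002]), 'orientation': array([ 9.77208775e-01,  2.12279829e-01,  1.89004362e-05, -5.32550151e-04]), 'ft_force': array([-0.96032582,  0.03863645, -0.05352207]), 'ft_torque': array([-0.01781425, -0.05128077,  0.04475807]), 'grip_force': 0.0, 'grip_width': 1.0011046325812114} [[ 0.91   0.415 -0.   ]
 [ 0.415 -0.91   0.001]
 [ 0.    -0.001 -1.   ]]
```

View pics/s0.png

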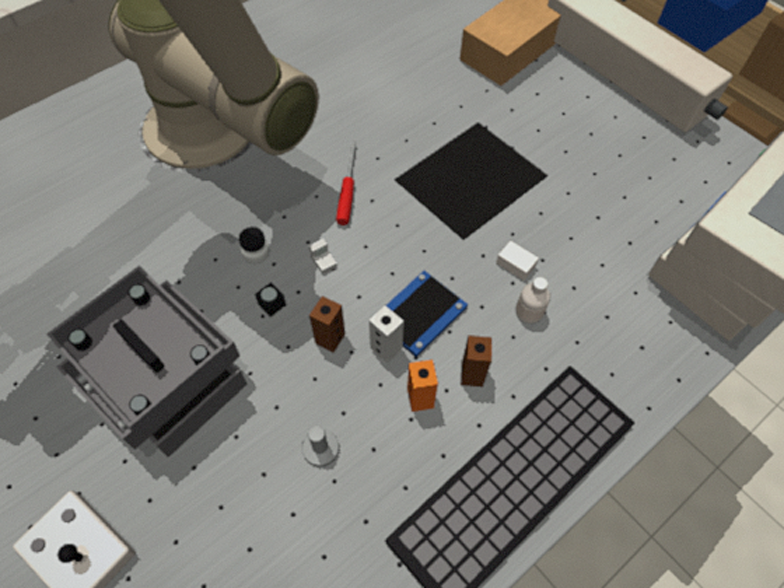

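View pics/t0.png

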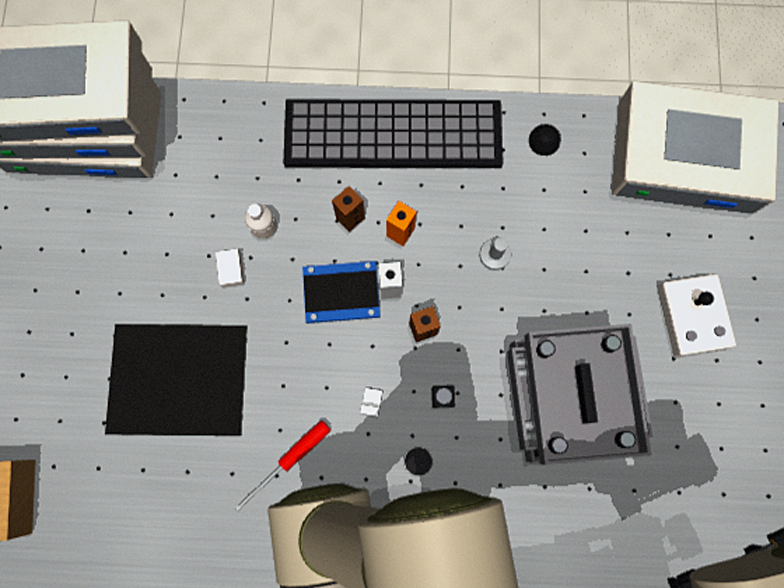

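Run:
```python
from h import *
def p(l,u,v,z): print(l,at("top",u/1.4,v/1.4,z))
for l,(u,v,z) in dict(tA=(529,338,.146),tB=(628,327,.146),tC=(648,455,.146),tD=(538,463,.146),rib0=(580,364,.145),rib1=(592,421,.145),ribl=(577,393,.145),
 mat0=(115,325,.003),mat1=(247,325,.003),mat2=(242,435,.003),mat3=(105,433,.003),
 r0=(303,266,.014),r1=(378,262,.014),r2=(381,318,.014),r3=(306,322,.014),
 block=(390,275,.1),bl0=(380,264,.1),bl1=(402,263,.1),bl2=(402,283,.1),bl3=(380,284,.1),brown=(425,320,.1),orange=(401,215,.1),cube=(444,396,.036),tube=(419,460,.038),mount=(371,401,.014),box=(229,267,.028),flask=(257,212,.095),post=(495,253,0)).items(): p(l,u,v,z)
def q(l,u,v,z): print("s",l,at("scene",u/1.4,v/1.4,z))
for l,(u,v,z) in dict(block=(387,321,.1),cube=(269,295,.036),tube=(252,238,.038),rib0=(119,322,.145),rib1=(158,368,.145),tW=(49,335,.146),tN=(141,268,.146),tE=(236,349,.146),tS=(126,437,.146),matW=(396,180,.003)).items(): q(l,u,v,z)
i=cv2.imread("pics/raw_t0.png"); cv2.imwrite("pics/c.png",cv2.resize(i[170:345,225:480],None,fx=3.1,fy=3.1,interpolation=cv2.INTER_CUBIC))
```

```text
tA [ 0.5297 -0.2499  0.146 ]
tB [ 0.5533 -0.4033  0.146 ]
tC [ 0.3609 -0.4281  0.146 ]
tD [ 0.3425 -0.2637  0.146 ]
rib0 [ 0.4929 -0.3284  0.145 ]
rib1 [ 0.4075 -0.3454  0.145 ]
ribl [ 0.4485 -0.3233  0.145 ]
mat0 [0.5436 0.4462 0.003 ]
mat1 [0.5533 0.2162 0.003 ]
mat2 [0.365  0.2087 0.003 ]
mat3 [0.3588 0.4404 0.003 ]
r0 [0.6609 0.1241 0.014 ]
r1 [ 0.6738 -0.0078  0.014 ]
r2 [ 0.5738 -0.0176  0.014 ]
r3 [0.5612 0.1121 0.014 ]
block [ 0.631  -0.0308  0.1   ]
bl0 [ 0.6488 -0.0137  0.1   ]
bl1 [ 0.6521 -0.0497  0.1   ]
bl2 [ 0.6184 -0.051   0.1   ]
bl3 [ 0.6152 -0.0152  0.1   ]
brown [ 0.5588 -0.0905  0.1   ]
orange [ 0.7344 -0.0448  0.1   ]
cube [ 0.4425 -0.1292  0.036 ]
tube [ 0.3369 -0.0909  0.038 ]
mount [ 0.4304 -0.0071  0.014 ]
box [0.6502 0.2508 0.028 ]
flask [0.7308 0.1962 0.095 ]
post [ 0.703  -0.2165  0.    ]
s block [ 0.6345 -0.028   0.1   ]
s cube [ 0.4449 -0.1266  0.036 ]
s tube [ 0.3308 -0.0842  0.038 ]
s rib0 [ 0.4092 -0.341   0.145 ]
s rib1 [ 0.5084 -0.3338  0.145 ]
s tW [ 0.3655 -0.4274  0.146 ]
s tN [ 0.3478 -0.2715  0.146 ]
s tE [ 0.553  -0.2351  0.146 ]
s tS [ 0.5689 -0.4148  0.146 ]
s matW [0.3682 0.2149 0.003 ]
```

View pics/c.png

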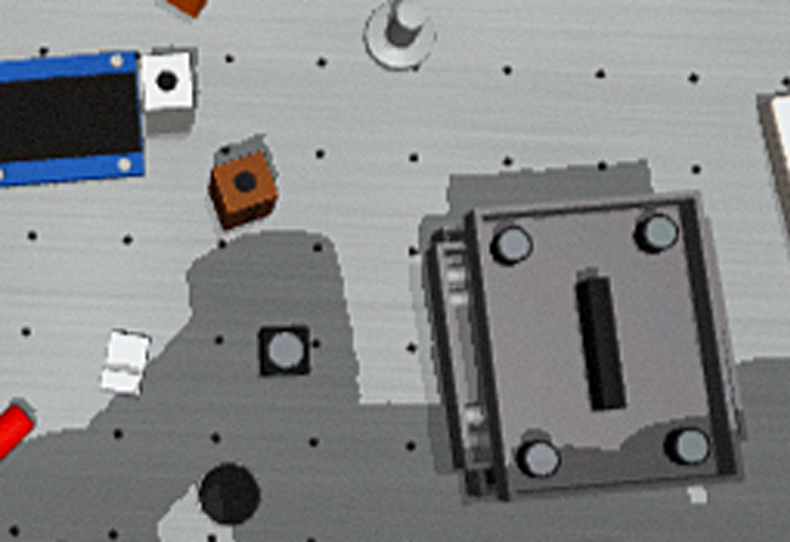

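```bash
cat >> h.py <<'E'
def plan(x,y,z,yaw=None):
    p,r=tool(); m=r.as_matrix(); a=np.arctan2(m[1,0],m[0,0])
    yaw=a if yaw is None else yaw
    t=(yaw-a+np.pi)%(2*np.pi)-np.pi
    # half-turn equivalence left to the user
    T=np.array([[np.cos(yaw),np.sin(yaw),0],[np.sin(yaw),-np.cos(yaw),0],[0,0,-1]])
    tilt=(r.inv()*R.from_matrix(T)).as_rotvec() 
    print("TCP",p.round(4),"yaw %.3f"%a,"turn",tilt.round(3),"then shift",(T.T@(np.array([x,y,z])-p)).round(4))
E
python3 - <<'E'
from h import *
for u,v in ((593,270),(608,408)): print(at("top",225+u/3.1,170+v/3.1,.145))
for u,v in ((430,232),(697,193),(740,475),(468,470)): print(at("top",225+u/3.1,170+v/3.1,.106))
plan(.43,-.34,.30,.12)
E
```

```text
[ 0.4993 -0.3328  0.145 ]
[ 0.4055 -0.3417  0.145 ]
[ 0.5267 -0.2259  0.106 ]
[ 0.5633 -0.4196  0.106 ]
[ 0.3645 -0.4443  0.106 ]
[ 0.3601 -0.2538  0.106 ]
TCP [ 0.2178 -0.4775  0.2383] yaw 0.428 turn [-0.001 -0.     0.308] then shift [ 0.2272 -0.1111 -0.0617]
```

Call:
carry_out:
  moves:
    - [0,0,-0.03,0,0,0.154,-1]
    - [0,0,-0.03,0,0,0.154,-1]
    - [0.045,-0.022,0,0,0,0,-1]
    - [0.045,-0.022,0,0,0,0,-1]
    - [0.045,-0.022,0,0,0,0,-1]
    - [0.045,-0.022,0,0,0,0,-1]
    - [0.045,-0.022,0,0,0,0,-1]
    - [0,0,0,0,0,0,-1]
    - [0,0,0,0,0,0,-1]

```text
clock: 1.23
eef_pos: [0.4277, -0.3418, 0.2984]
orientation: [0.998, 0.06, -0.0, -0.0]
ft_force: [0.1, 0.2, 0.2]
grip_width: 1.0
grip_force: 0.0
```

Run:
```python
from h import *
plan(.453,-.337,.2,.12)
shot("wrist","w1.png")
```

```text
TCP [ 0.4277 -0.3418  0.2984] yaw 0.120 turn [-0.     0.001 -0.   ] then shift [ 0.0257 -0.0017  0.0984]
```

View pics/w1.png

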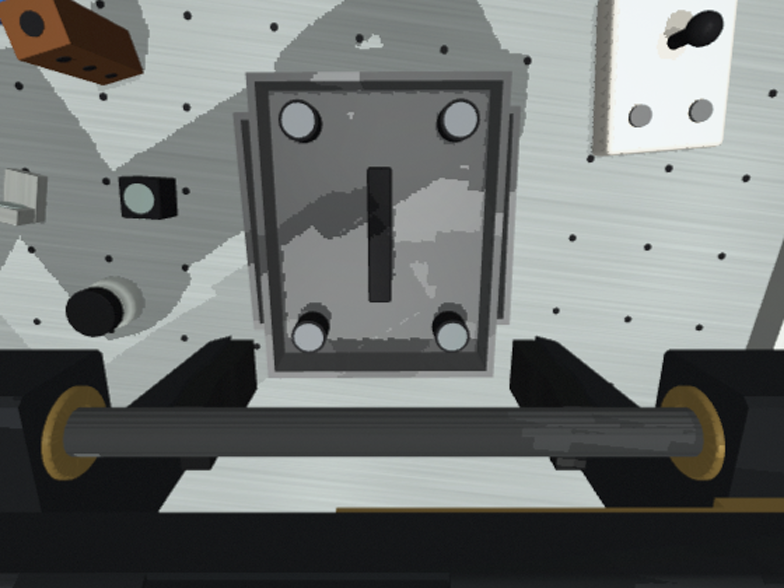

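Run:
```python
from h import *
for l,u,v,z in (("rib",368,168,.145),("rib",392,168,.145),("rib",368,301,.145),("rib",392,301,.145),("T",247,73,.146),("T",512,71,.146),("T",493,376,.146),("T",268,377,.146),("M",234,113,.106),("M",521,107,.106),("M",509,323,.106),("M",256,329,.106)):
  print(l,at("wrist",u/1.4,v/1.4,z))
```

```text
rib [ 0.492  -0.3243  0.145 ]
rib [ 0.4939 -0.3393  0.145 ]
rib [ 0.405 -0.334  0.145]
rib [ 0.4069 -0.3502  0.145 ]
T [ 0.5381 -0.2461  0.146 ]
T [ 0.5581 -0.4037  0.146 ]
T [ 0.3608 -0.4283  0.146 ]
T [ 0.3409 -0.2697  0.146 ]
M [ 0.5175 -0.2265  0.106 ]
M [ 0.5451 -0.4236  0.106 ]
M [ 0.3889 -0.4452  0.106 ]
M [ 0.3604 -0.2495  0.106 ]
```

Call:
carry_out:
  moves:
    - [0.0225,-0.002,0.05,0,0,0,-1]
    - [0,0,0.05,0,0,0,-1]
    - [0,0,0.045,0,0,0,-1]
    - [0,0,0.02,0,0,0,-1]
    - [0,0,0.015,0,0,0,-1]
    - [0,0,0,0,0,0,1]
    - [0,0,0,0,0,0,1]
    - [0,0,0,0,0,0,1]
    - [0,0,0,0,0,0,1]
    - [0,0,0,0,0,0,1]
    - [0,0,-0.02,0,0,0,1]
    - [0,0,-0.03,0,0,0,1]
    - [0,0,-0.05,0,0,0,1]
    - [0,0,-0.05,0,0,0,1]
    - [0,0,0,0,0,0,1]

```text
clock: 3.15
eef_pos: [0.4509, -0.3377, 0.2725]
orientation: [0.998, 0.06, 0.002, 0.003]
ft_force: [0.9, 0.1, -0.5]
grip_width: 0.005
grip_force: 0.0
```

Run:
```python
from h import *
plan(.456,.328,.26)
i=shot("wrist","w2.png")
shot("top","t2.png")
```

```text
TCP [ 0.4509 -0.3377  0.2725] yaw 0.120 turn [ 0.006 -0.004 -0.   ] then shift [ 0.0847 -0.6603  0.0125]
```

View pics/w2.png

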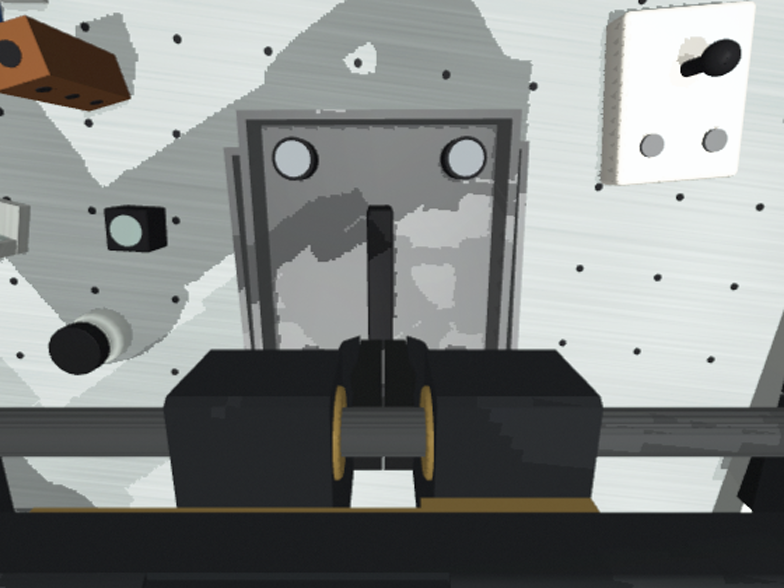

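Call:
carry_out:
  moves:
    - [0,0,0,0.006,-0.004,0,-1]
    - [0,0,0.03,0,0,0,-1]
    - [0,0,0.03,0,0,0,-1]
    - [0,0,0.03,0,0,0,-1]
    - [0,0,0.03,0,0,0,-1]
    - [0,0,0.02,0,0,0,-1]
    - [0,0,0.015,0,0,0,-1]
    - [0,0,0,0,0,0,1]
    - [0,0,0,0,0,0,1]
    - [0,0,0,0,0,0,1]
    - [0,0,0,0,0,0,1]
    - [0,0,0,0,0,0,1]
    - [0,0,0,0,0,0,1]
    - [0,0,0,0,0,0,1]
    - [0,0,0,0,0,0,1]
    - [0,0,0,0,0,0,1]
    - [0,0,0,0,0,0,1]

```text
clock: 5.38
eef_pos: [0.4494, -0.3362, 0.1138]
orientation: [0.998, 0.06, -0.002, -0.003]
ft_force: [-0.1, -0.4, -0.1]
grip_width: 0.18
grip_force: 30.0
```

Call:
carry_out:
  moves:
    - [0,0,-0.02,0,0,0,1]
    - [0,0,-0.04,0,0,0,1]
    - [0,0,-0.04,0,0,0,1]
    - [0,0,-0.04,0,0,0,1]
    - [0.006,-0.02,0,0,0,0,1]
    - [0.006,-0.04,0,0,0,0,1]
    - [0.006,-0.045,0,0,0,0,1]
    - [0.006,-0.05,0,0,0,0,1]
    - [0.006,-0.05,0,0,0,0,1]
    - [0.006,-0.05,0,0,0,0,1]
    - [0.006,-0.05,0,0,0,0,1]
    - [0.006,-0.05,0,0,0,0,1]
    - [0.006,-0.05,0,0,0,0,1]
    - [0.006,-0.05,0,0,0,0,1]
    - [0.006,-0.05,0,0,0,0,1]
    - [0.006,-0.05,0,0,0,0,1]
    - [0.006,-0.05,0,0,0,0,1]
    - [0.006,-0.04,0,0,0,0,1]
    - [0,-0.02,0,0,0,0,1]
    - [0,0,0,0,0,0,1]

```text
clock: 7.88
eef_pos: [0.4529, 0.334, 0.256]
orientation: [0.998, 0.061, -0.003, -0.002]
ft_force: [-0.1, -1.2, -4.1]
grip_width: 0.181
grip_force: 30.0
```

Call:
carry_out:
  moves:
    - [0,0,0,0,0,-0.12,1]
    - [0,0,0,0,0,-0.15,1]
    - [0,0,0,0,0,-0.15,1]
    - [0,0,0,0,0,-0.15,1]
    - [0,0,0,0,0,-0.15,1]
    - [0,0,0,0,0,-0.15,1]
    - [0,0,0,0,0,-0.15,1]
    - [0,0,0,0,0,-0.15,1]
    - [0,0,0,0,0,-0.15,1]
    - [0,0,0,0,0,-0.12,1]
    - [0,0,0,0,0,-0.05,1]
    - [0,0,0,0,0,0,1]
    - [0,0,0,0,0,0,1]

```text
clock: 9.5
eef_pos: [0.454, 0.3328, 0.2572]
orientation: [0.694, 0.72, 0.0, -0.004]
ft_force: [-0.3, -1.0, -3.4]
grip_width: 0.177
grip_force: 30.0
```

Run:
```python
from h import *
plan(.456,.328,.012,1.61); print(bot.sense()["grip_width"],bot.sense()["q"])
```

```text
TCP [0.454  0.3328 0.2572] yaw 1.608 turn [-0.005 -0.005 -0.002] then shift [-0.0049  0.0019  0.2452]
0.17657059167905576 [0.42139545 0.38560999 1.34799366 0.00689304 1.41056111 0.38309038]
```

Call:
carry_out:
  moves:
    - [-0.005,0.002,0.04,-0.005,-0.005,0,1]
    - [0,0,0.05,0,0,0,1]
    - [0,0,0.05,0,0,0,1]
    - [0,0,0.05,0,0,0,1]
    - [0,0,0.03,0,0,0,1]
    - [0,0,0.015,0,0,0,1]
    - [0,0,0.007,0,0,0,1]
    - [0,0,0.003,0,0,0,1]
    - [0,0,0,0,0,0,1]
    - [0,0,0,0,0,0,1]

```text
clock: 10.75
eef_pos: [0.4565, 0.329, 0.013]
orientation: [0.693, 0.721, 0.001, 0.0]
ft_force: [-0.2, 0.7, -3.9]
grip_width: 0.184
grip_force: 30.0
```

Call:
carry_out:
  moves:
    - [0,0,0.002,0,0,0,1]
    - [0,0,0.001,0,0,0,1]
    - [0,0,0,0,0,0,0.3]
    - [0,0,0,0,0,0,-1]
    - [0,0,0,0,0,0,-1]
    - [0,0,0,0,0,0,-1]
    - [0,0,-0.02,0,0,0,-1]
    - [0,0,-0.05,0,0,0,-1]
    - [0,0,-0.06,0,0,0,-1]
    - [0,0,-0.06,0,0,0,-1]
    - [0,0,-0.06,0,0,-0.05,-1]
    - [-0.04,0,0,0,0,-0.05,-1]
    - [-0.055,0,0,0,0,0,-1]
    - [-0.055,0,0,0,0,0,-1]
    - [-0.055,0,0,0,0,0,-1]
    - [-0.055,0,0,0,0,0,-1]
    - [-0.055,0,0,0,0,0,-1]
    - [-0.055,0,0,0,0,0,-1]
    - [-0.055,0,0,0,0,0,-1]
    - [-0.055,0,0,0,0,0,-1]

```text
clock: 13.25
eef_pos: [0.5205, -0.1487, 0.2591]
orientation: [0.656, 0.754, 0.0, 0.0]
ft_force: [0.1, 0.2, 0.0]
grip_width: 1.001
grip_force: 0.0
```

Run:
```python
from h import *
plan(.456,-.37,.30,1.71); shot("top","t3.png"); print(bot.sense()["grip_width"])
```

```text
TCP [ 0.5205 -0.1487  0.2591] yaw 1.710 turn [ 0.001 -0.001 -0.   ] then shift [-0.2102 -0.0945 -0.0409]
1.0008824482899152
```

Call:
carry_out:
  moves:
    - [-0.05,-0.024,-0.02,0,0,0,-1]
    - [-0.05,-0.024,-0.02,0,0,0,-1]
    - [-0.05,-0.024,0,0,0,0,-1]
    - [-0.05,-0.022,0,0,0,0,-1]
    - [0,0,0,0,0,0,-1]
    - [0,0,0,0,0,0,-1]

```text
clock: 14.05
eef_pos: [0.4553, -0.3574, 0.2988]
orientation: [0.656, 0.755, 0.001, -0.0]
ft_force: [-0.2, 0.3, 0.0]
grip_width: 1.002
grip_force: 0.0
```

Run:
```python
from h import *
plan(.453,-.336,.075,1.71); shot("wrist","w3.png")
```

```text
TCP [ 0.4553 -0.3574  0.2988] yaw 1.710 turn [ 0.001 -0.001 -0.   ] then shift [0.0216 0.0007 0.2238]
```

View pics/w3.png

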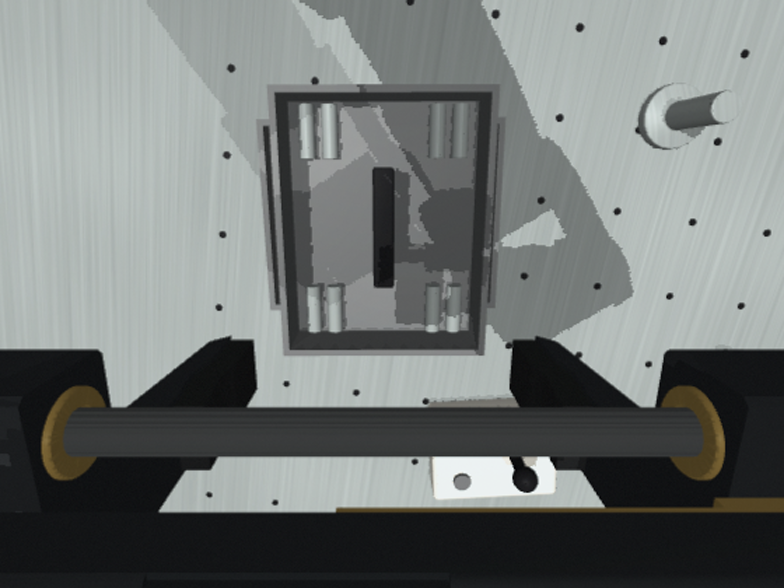

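Run:
```python
from h import *
for l,u,v,z in (("rib",373,168,.105),("rib",394,168,.105),("rib",373,287,.105),("rib",393,287,.105),("M",267,86,.106),("M",499,86,.106),("M",484,354,.106),("M",285,354,.106),("D",258,121,.056),("D",506,118,.056),("D",492,306,.056),("D",272,308,.056)):
  print(l,at("wrist",u/1.4,v/1.4,z))
```

```text
rib [ 0.4403 -0.2918  0.105 ]
rib [ 0.4552 -0.2897  0.105 ]
rib [ 0.4522 -0.3792  0.105 ]
rib [ 0.4674 -0.3771  0.105 ]
M [ 0.361  -0.2481  0.106 ]
M [ 0.5186 -0.2258  0.106 ]
M [ 0.547  -0.4211  0.106 ]
M [ 0.3903 -0.4433  0.106 ]
D [ 0.3432 -0.2686  0.056 ]
D [ 0.5395 -0.2385  0.056 ]
D [ 0.5598 -0.3943  0.056 ]
D [ 0.3667 -0.4234  0.056 ]
```

Call:
carry_out:
  moves:
    - [0.0224,0.0016,0.04,0,0,0,-1]
    - [0,0,0.05,0,0,0,-1]
    - [0,0,0.05,0,0,0,-1]
    - [0,0,0.04,0,0,0,-1]
    - [0,0,0.03,0,0,0,-1]
    - [0,0,0.018,0,0,0,-1]
    - [0,0,0,0,0,0,1]
    - [0,0,0,0,0,0,1]
    - [0,0,0,0,0,0,1]
    - [0,0,0,0,0,0,1]
    - [0,0,0,0,0,0,1]
    - [0,0,0,0,0,0,1]
    - [0,0,0,0,0,0,1]
    - [0,0,0,0,0,0,1]
    - [0,0,0,0,0,0,1]

```text
clock: 15.98
eef_pos: [0.4535, -0.3355, 0.0709]
orientation: [0.656, 0.755, 0.0, -0.0]
ft_force: [-1.8, 0.1, 1.1]
grip_width: 0.177
grip_force: 30.0
```

Call:
carry_out:
  moves:
    - [0,0,-0.02,0,0,0,1]
    - [0,0,-0.04,0,0,0,1]
    - [0,0,-0.05,0,0,0.05,1]
    - [0,0,-0.05,0,0,0.05,1]
    - [0,0,-0.04,0,0,0,1]
    - [0.03,0.002,0,0,0,0,1]
    - [0.05,0.002,0,0,0,0,1]
    - [0.05,0.002,0,0,0,0,1]
    - [0.05,0.002,0,0,0,0,1]
    - [0.05,0.002,0,0,0,0,1]
    - [0.05,0.002,0,0,0,0,1]
    - [0.05,0.002,0,0,0,0,1]
    - [0.05,0.002,0,0,0,0,1]
    - [0.05,0.002,0,0,0,0,1]
    - [0.05,0.002,0,0,0,0,1]
    - [0.05,0.002,0,0,0,0,1]
    - [0.05,0.002,0,0,0,0,1]
    - [0.05,0.002,0,0,0,0,1]
    - [0.034,0.003,0,0,0,0,1]
    - [0,0,0,0,0,0,1]

```text
clock: 18.48
eef_pos: [0.4559, 0.3308, 0.2699]
orientation: [0.692, 0.722, -0.001, -0.001]
ft_force: [-0.3, -0.6, -5.9]
grip_width: 0.181
grip_force: 30.0
```

Run:
```python
from h import *
plan(.4565,.329,.060,1.61); print(bot.sense()["grip_width"],bot.sense()["ft_force"])
```

```text
TCP [0.4559 0.3308 0.2699] yaw 1.613 turn [-0.002 -0.     0.003] then shift [-0.0019  0.0006  0.2099]
0.18066010002853908 [-0.30642122 -0.64721548 -5.88730541]
```

Call:
carry_out:
  moves:
    - [-0.002,0,0.04,0,0,0,1]
    - [0,0,0.05,0,0,0,1]
    - [0,0,0.05,0,0,0,1]
    - [0,0,0.04,0,0,0,1]
    - [0,0,0.02,0,0,0,1]
    - [0,0,0.008,0,0,0,1]
    - [0,0,0.003,0,0,0,1]
    - [0,0,0.001,0,0,0,1]
    - [0,0,0,0,0,0,1]
    - [0,0,0,0,0,0,0]
    - [0,0,0,0,0,0,-1]
    - [0,0,0,0,0,0,-1]
    - [0,0,0,0,0,0,-1]
    - [0,0,-0.02,0,0,0,-1]
    - [0,0,-0.05,0,0,0,-1]
    - [0,0,-0.05,0,0,0,-1]
    - [0,0,-0.05,0,0,0,-1]

```text
clock: 20.6
eef_pos: [0.4566, 0.327, 0.2311]
orientation: [0.693, 0.721, 0.0, -0.0]
ft_force: [1.0, 0.0, -0.5]
grip_width: 0.992
grip_force: 0.0
```

Run:
```python
from h import *
shot("top","t4.png")
```

```text
(no output)
```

View pics/t4.png

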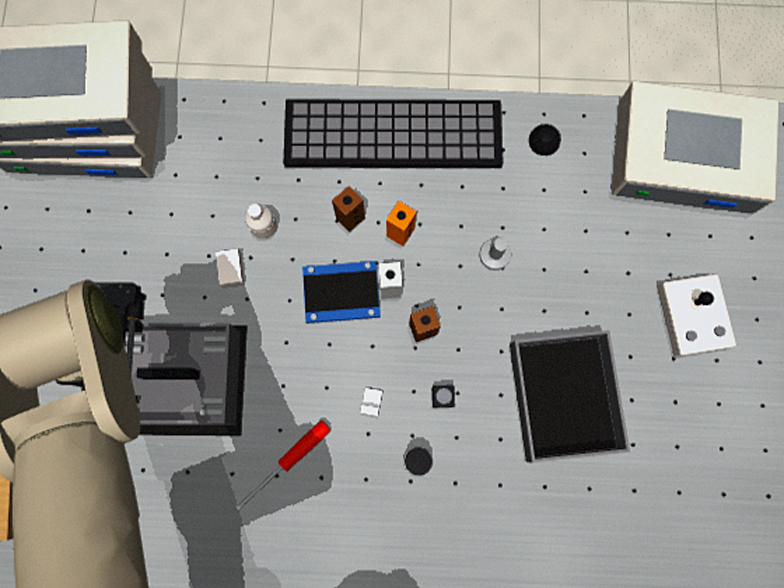

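Run:
```python
from h import *
plan(.638,-.085,.23,1.669)
for l,u,v,z in (("D",512,335,.056),("D",609,330,.056),("D",629,449,.056),("D",527,461,.056)): print(l,at("top",u/1.4,v/1.4,z))
```

```text
TCP [0.4584 0.3279 0.238 ] yaw 1.610 turn [ 0.011 -0.004 -0.059] then shift [-0.4285  0.1382  0.008 ]
D [ 0.5471 -0.2387  0.056 ]
D [ 0.5624 -0.4014  0.056 ]
D [ 0.3686 -0.4296  0.056 ]
D [ 0.3429 -0.2643  0.056 ]
```

Call:
carry_out:
  moves:
    - [0,0,0,0,0,-0.059,1]
    - [-0.04,0.013,0,0,0,0,1]
    - [-0.05,0.016,0,0,0,0,1]
    - [-0.05,0.016,0,0,0,0,1]
    - [-0.05,0.016,0,0,0,0,1]
    - [-0.05,0.016,0,0,0,0,1]
    - [-0.05,0.016,0,0,0,0,1]
    - [-0.05,0.016,0,0,0,0,1]
    - [-0.05,0.016,0,0,0,0,1]
    - [-0.038,0.013,0,0,0,0,1]
    - [0,0,0,0,0,0,1]
    - [0,0,0,0,0,0,1]

```text
clock: 22.15
eef_pos: [0.6358, -0.0846, 0.229]
orientation: [0.671, 0.741, 0.0, -0.0]
ft_force: [0.3, 0.2, 0.6]
grip_width: 0.006
grip_force: 0.0
```

Run:
```python
from h import *
plan(.638,-.085,.086,1.669); shot("wrist","w5.png")
```

```text
TCP [ 0.6358 -0.0846  0.229 ] yaw 1.669 turn [ 0.    -0.001  0.   ] then shift [-0.0006  0.0022  0.143 ]
```

View pics/w5.png

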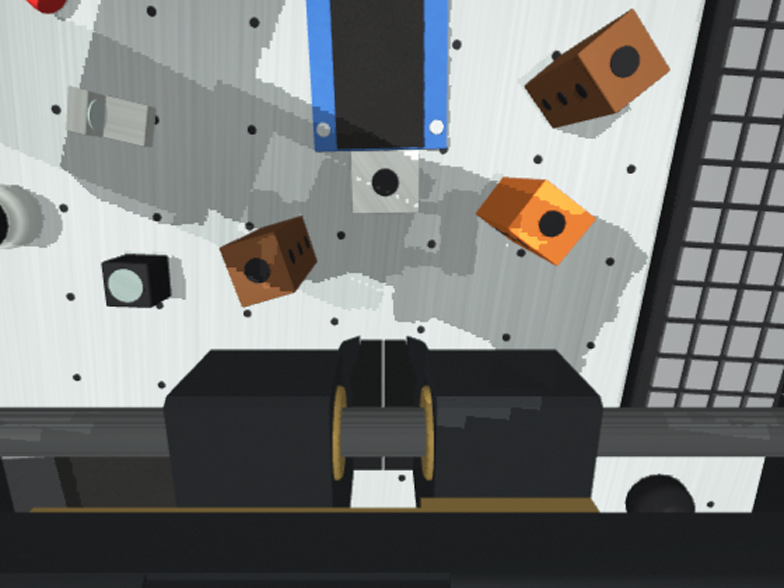

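Call:
carry_out:
  moves:
    - [0,0.001,0.04,0,0,0,1]
    - [0,0,0.05,0,0,0,1]
    - [0,0,0.04,0,0,0,1]
    - [0,0,0.012,0,0,0,1]
    - [0.01,0,0,0,0,0,1]
    - [0.01,0,0,0,0,0,1]
    - [0.008,0,0,0,0,0,1]
    - [0.008,0,0,0,0,0,1]
    - [0.008,0,0,0,0,0,1]
    - [0.008,0,0,0,0,0,1]
    - [0.008,0,0,0,0,0,1]
    - [0.008,0,0,0,0,0,1]

```text
clock: 23.7
eef_pos: [0.6303, -0.017, 0.0871]
orientation: [0.672, 0.741, 0.0, -0.0]
ft_force: [0.5, 0.1, 0.2]
grip_width: 0.004
grip_force: 0.0
```

Call:
carry_out:
  moves:
    - [0.008,0,0,0,0,0,1]
    - [0.008,0,0,0,0,0,1]
    - [0.004,0,0,0,0,0,1]
    - [0,0,0,0,0,0,1]
    - [0,0,0,0,0,0,1]
    - [0,0,-0.05,0,0,0,1]
    - [-0.02,0,-0.06,0,0,0,1]
    - [-0.03,0,-0.06,0,0,0,-1]
    - [-0.03,0,0,0,0,0,-1]
    - [0,0,0,0,0,0,-1]
    - [0,0,0,0,0,0,-1]

```text
clock: 25.08
eef_pos: [0.6357, -0.0745, 0.2517]
orientation: [0.672, 0.741, 0.0, -0.001]
ft_force: [-0.4, -0.1, -0.2]
grip_width: 0.432
grip_force: 0.0
```

Run:
```python
from h import *
plan(.638,-.085,.086,1.669); shot("wrist","w6.png"); shot("top","t6.png")
```

```text
TCP [ 0.6357 -0.0745  0.2517] yaw 1.669 turn [-0.001 -0.001 -0.   ] then shift [-0.0107  0.0012  0.1657]
```

View pics/w6.png

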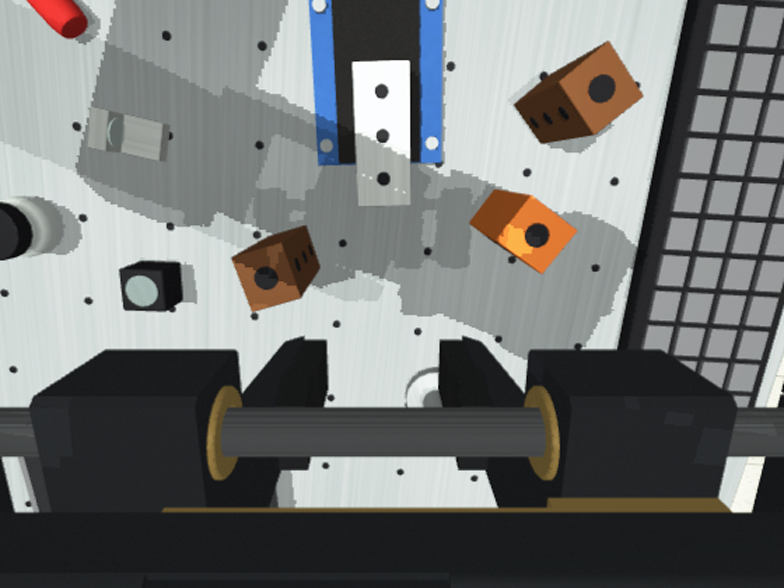

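Run:
```python
from h import *
P=[at("wrist",u/1.4,v/1.4,.054) for u,v in ((352,62),(410,60),(411,204),(357,206))]; print(P); m=np.mean(P,0); print(m, np.arctan2(*(P[0]+P[1]-P[2]-P[3])[[1,0]]))
plan(m[0],m[1],.022,1.669)
c=np.array([.453,-.332]);e=np.array([np.cos(.14),np.sin(.14)]);f=np.array([-e[1],e[0]])
for n,(a,b) in dict(block=(-.05,0),A=(.068,.035),B=(.068,-.035),C=(.012,0)).items(): print(n,(c+a*e+b*f).round(4))
```

```text
[array([0.602 , 0.0604, 0.054 ]), array([0.6415, 0.0656, 0.054 ]), array([ 0.6534, -0.0311,  0.054 ]), array([ 0.6137, -0.0365,  0.054 ])]
[0.62765 0.0146  0.054  ] 1.692098672467245
TCP [ 0.6358 -0.0741  0.2519] yaw 1.670 turn [-0.    -0.001  0.001] then shift [0.0891 0.0006 0.2299]
block [ 0.4035 -0.339 ]
A [ 0.5155 -0.2879]
B [ 0.5252 -0.3572]
C [ 0.4649 -0.3303]
```

Call:
carry_out:
  moves:
    - [0.045,0,0.02,0,0,-0.02,-1]
    - [0.044,0.002,0.04,0,0,0,-1]
    - [0,0,0.05,0,0,0,-1]
    - [0,0,0.05,0,0,0,-1]
    - [0,0,0.04,0,0,0,-1]
    - [0,0,0.02,0,0,0,-1]
    - [0,0,0.01,0,0,0,-1]
    - [0,0,0,0,0,0,1]
    - [0,0,0,0,0,0,1]
    - [0,0,0,0,0,0,1]
    - [0,0,0,0,0,0,1]
    - [0,0,0,0,0,0,1]
    - [0,0,0,0,0,0,1]
    - [0,0,0,0,0,0,1]

```text
clock: 26.92
eef_pos: [0.6282, 0.0137, 0.0226]
orientation: [0.664, 0.748, 0.0, -0.0]
ft_force: [-4.1, 0.3, 5.4]
grip_width: 0.449
grip_force: 30.0
```

Run:
```python
from h import *
plan(.4035,-.339,.2,1.711);s=bot.sense();print(s["grip_width"]*88,s["grip_force"])
```

```text
TCP [0.6282 0.0137 0.0226] yaw 1.689 turn [-0.    -0.001 -0.022] then shift [-0.3179 -0.2718 -0.1774]
39.47552444694945 29.96807573363185
```

Call:
carry_out:
  moves:
    - [0,0,-0.03,0,0,-0.022,1]
    - [0,0,-0.05,0,0,0,1]
    - [0,0,-0.05,0,0,0,1]
    - [0,0,-0.05,0,0,0,1]
    - [-0.032,-0.027,0,0,0,0,1]
    - [-0.04,-0.034,0,0,0,0,1]
    - [-0.04,-0.034,0,0,0,0,1]
    - [-0.04,-0.034,0,0,0,0,1]
    - [-0.04,-0.034,0,0,0,0,1]
    - [-0.04,-0.034,0,0,0,0,1]
    - [-0.04,-0.034,0,0,0,0,1]
    - [-0.046,-0.036,0,0,0,0,1]
    - [0,0,0,0,0,0,1]
    - [0,0,0,0,0,0,1]

```text
clock: 28.68
eef_pos: [0.4084, -0.3381, 0.2015]
orientation: [0.656, 0.755, 0.001, -0.0]
ft_force: [-0.6, -0.0, -4.1]
grip_width: 0.453
grip_force: 30.0
```

Run:
```python
from h import *
plan(.4085,-.338,.02,1.711);s=bot.sense();print(s["grip_width"]*88,s["grip_force"])
shot("wrist","w7.png")
```

```text
TCP [ 0.4084 -0.3381  0.2015] yaw 1.710 turn [ 0.001 -0.002 -0.001] then shift [1.000e-04 1.000e-04 1.815e-01]
39.8211082748233 29.965666579082608
```

View pics/w7.png

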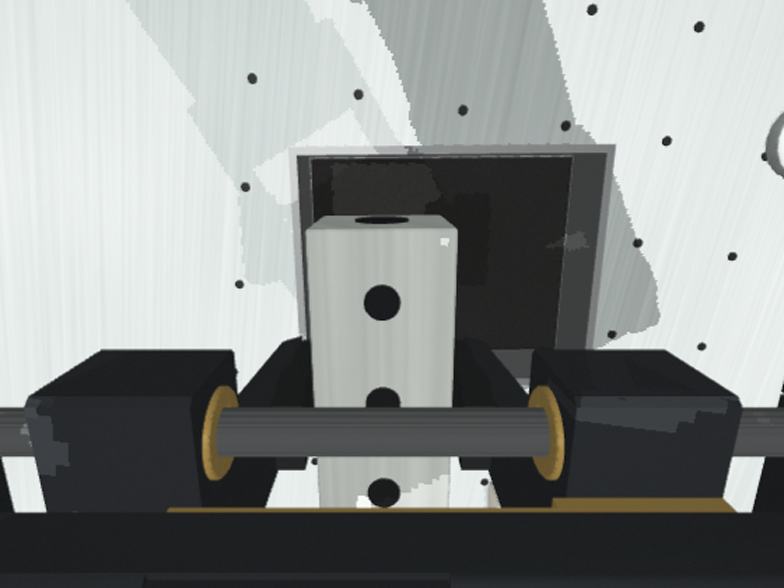

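Call:
carry_out:
  moves:
    - [0,0,0.04,0,0,0,1]
    - [0,0,0.05,0,0,0,1]
    - [0,0,0.04,0,0,0,1]
    - [0,0,0.03,0,0,0,1]
    - [0,0,0.014,0,0,0,1]
    - [0,0,0.006,0,0,0,1]
    - [0,0,0.002,0,0,0,1]
    - [0,0,0,0,0,0,1]

```text
clock: 29.72
eef_pos: [0.4088, -0.3386, 0.0208]
orientation: [0.656, 0.755, 0.0, 0.001]
ft_force: [-0.5, 0.1, -3.5]
grip_width: 0.449
grip_force: 30.0
```

Call:
carry_out:
  moves:
    - [0,0,0.002,0,0,0,1]
    - [0,0,0.002,0,0,0,1]
    - [0,0,0,0,0,0,0.02]
    - [0,0,0,0,0,0,-0.05]
    - [0,0,0,0,0,0,-0.05]
    - [0,0,0,0,0,0,-0.05]
    - [0,0,-0.02,0,0,0,-0.05]
    - [0,0,-0.05,0,0,0,-0.05]
    - [0,0,-0.05,0,0,0,-0.05]
    - [0,0,-0.06,0,0,0,-1]
    - [0,0,-0.06,0,0,0.17,-1]
    - [0,0,-0.05,0,0,0.17,-1]
    - [0,0,0,0,0,0.17,-1]
    - [0,0,0,0,0,0.17,-1]
    - [0,0,0,0,0,0.17,-1]
    - [0,0,0,0,0,0.17,-1]
    - [0,0,0,0,0,0.17,-1]
    - [0,0,0,0,0,0.17,-1]
    - [0,0,0,0,0,0.17,-1]
    - [0,0,0,0,0,0.041,-1]

```text
clock: 32.22
eef_pos: [0.4083, -0.3385, 0.3061]
orientation: [0.998, 0.068, 0.0, -0.0]
ft_force: [0.0, -0.5, -0.2]
grip_width: 1.0
grip_force: 0.0
```

Run:
```python
from h import *
plan(.31,-.08,.32,.14)
```

```text
TCP [ 0.4083 -0.3385  0.3061] yaw 0.137 turn [-0.001 -0.001 -0.003] then shift [-0.0612 -0.2697 -0.0139]
```

Call:
carry_out:
  moves:
    - [-0.011,-0.045,-0.003,0,0,0,-1]
    - [-0.01,-0.045,-0.003,0,0,0,-1]
    - [-0.01,-0.045,-0.003,0,0,0,-1]
    - [-0.01,-0.045,-0.003,0,0,0,-1]
    - [-0.01,-0.045,-0.002,0,0,0,-1]
    - [-0.01,-0.045,0,0,0,0,-1]
    - [0,0,0,0,0,0,-1]
    - [0,0,0,0,0,0,-1]

```text
clock: 33.22
eef_pos: [0.3105, -0.0801, 0.3203]
orientation: [0.998, 0.07, 0.0, -0.0]
ft_force: [0.4, -0.4, 0.1]
grip_width: 1.0
grip_force: 0.0
```

Run:
```python
from h import *
plan(.43,-.0,.1,.14)
shot("wrist","w8.png")
```

```text
TCP [ 0.3105 -0.0801  0.3203] yaw 0.140 turn [-0.    -0.001 -0.   ] then shift [ 0.1295 -0.0626  0.2203]
```

View pics/w8.png

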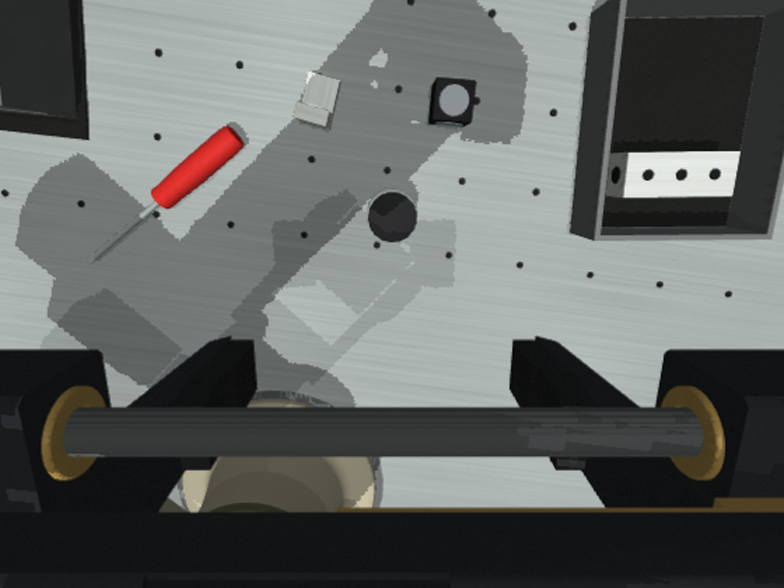

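Run:
```python
import cv2
i=cv2.imread("pics/raw_w8.png"); cv2.imwrite("pics/c8.png",cv2.resize(i[40:180,195:355],None,fx=4,fy=4,interpolation=cv2.INTER_CUBIC))
```

```text
(no output)
```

View pics/c8.png

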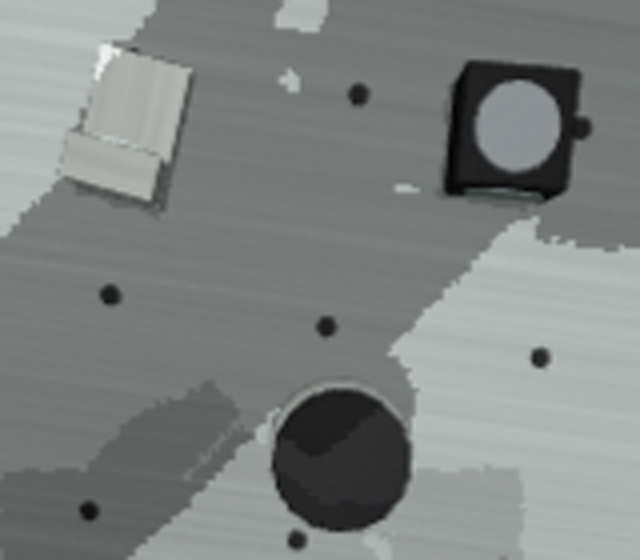

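Run:
```python
from h import *
g=lambda u,v,z: at("wrist",195+u/4,40+v/4,z)
U=[g(u,v,.036) for u,v in ((70,130),(160,158),(155,200),(62,172))]; print("upright",U,np.mean(U,0))
F=[g(u,v,.014) for u,v in ((112,50),(193,70))]; print("foot end",F,np.mean(F,0))
C=[g(u,v,.036) for u,v in ((468,62),(580,70),(568,190),(452,186),(517,125))]; print("cube",C,np.mean(C[:4],0))
print("tube",g(342,460,.038), g(273,460,.038),g(412,460,.038))
d=np.mean(F,0)-np.mean(U,0); print("mount yaw",np.arctan2(d[1],d[0]),np.hypot(*d[:2]))
T=[at("wrist",u/1.4,v/1.4,.056) for u,v in ((620,20),(572,232),(598,240),(770,238))];print("tray",T)
```

```text
upright [array([0.422 , 0.0117, 0.036 ]), array([ 0.4178, -0.0166,  0.036 ]), array([ 0.4054, -0.0164,  0.036 ]), array([0.4095, 0.013 , 0.036 ])] [ 0.413675 -0.002075  0.036   ]
foot end [array([0.4499, 0.0049, 0.014 ]), array([ 0.4476, -0.0213,  0.014 ])] [ 0.44875 -0.0082   0.014  ]
cube [array([ 0.4579, -0.1061,  0.036 ]), array([ 0.4605, -0.1401,  0.036 ]), array([ 0.4262, -0.143 ,  0.036 ]), array([ 0.4223, -0.1072,  0.036 ]), array([ 0.4425, -0.124 ,  0.036 ])] [ 0.441725 -0.1241    0.036   ]
tube [ 0.3343 -0.0855  0.038 ] [ 0.3311 -0.0633  0.038 ] [ 0.3374 -0.1081  0.038 ]
mount yaw -0.17288256454042422 0.03560577551465489
tray [array([ 0.5166, -0.2427,  0.056 ]), array([ 0.3452, -0.2461,  0.056 ]), array([ 0.3414, -0.271 ,  0.056 ]), array([ 0.3648, -0.4236,  0.056 ])]
```

Run:
```python
from h import *
st={"eef_pos":np.array([.4277,-.3418,.2984]),"orientation":np.array([.998,.06,0,0])}
st2={"eef_pos":np.array([.4509,-.3377,.2725]),"orientation":np.array([.998,.06,.002,.003])}
rays=[ray("wrist",95/1.4,312/1.4,st),ray("wrist",79/1.4,349/1.4,st2),ray("wrist",195+342/4,40+460/4),ray("top",419/1.4,460/1.4),ray("scene",252/1.4,238/1.4)]
def tri(rs):
    A=0;b=0
    for o,d in rs:
        d=d/np.linalg.norm(d); M=np.eye(3)-np.outer(d,d);A=A+M;b=b+M@o
    x=np.linalg.solve(A,b); return x.round(4),[round(np.linalg.norm((np.eye(3)-np.outer(d,d)/(d@d))@(x-o)),4) for o,d in rs]
print(tri(rays),tri(rays[:3]),tri(rays[2:]))
i=cv2.imread("pics/raw_w1.png")[165:265,0:140]; j=cv2.imread("pics/raw_s0.png")[145:245,130:270]; k=cv2.imread("pics/raw_t4.png")[300:350,265:335]
R_=lambda a:cv2.resize(a,(392,280),interpolation=cv2.INTER_CUBIC)
w=cv2.imread("pics/raw_w7.png")[0:100,0:140]
cv2.imwrite("pics/c9.png",np.vstack([np.hstack([R_(i),R_(j)]),np.hstack([R_(k),R_(cv2.imread("pics/raw_w6.png")[130:200,0:98])])]))
```

```text
(array([ 0.3362, -0.0875,  0.0465]), [np.float64(0.0004), np.float64(0.0005), np.float64(0.0025), np.float64(0.0032), np.float64(0.0013)]) (array([ 0.3346, -0.0855,  0.0432]), [np.float64(0.0004), np.float64(0.0005), np.float64(0.0002)]) (array([ 0.3364, -0.0874,  0.0468]), [np.float64(0.0025), np.float64(0.0032), np.float64(0.0011)])
```

View pics/c9.png

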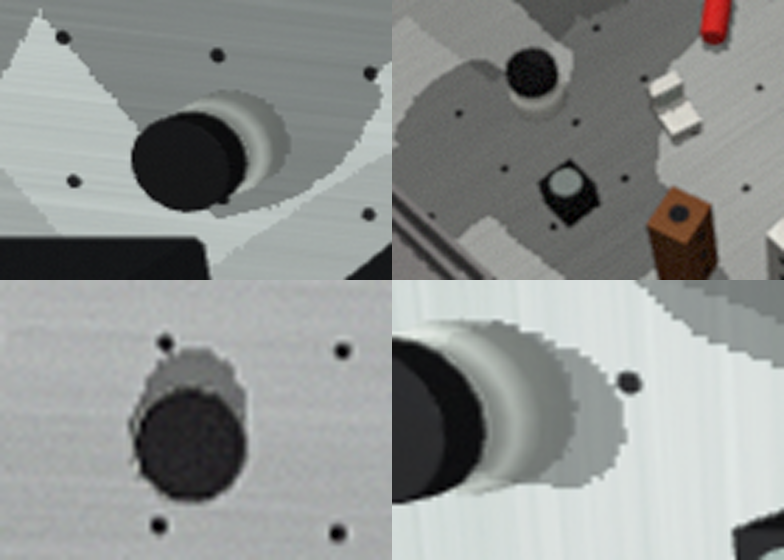

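Run:
```python
from h import *
plan(.419,-.003,.007,-.14)
```

```text
TCP [ 0.3106 -0.0803  0.3201] yaw 0.139 turn [-0.001 -0.     0.279] then shift [ 0.0966 -0.0917  0.3131]
```

Call:
carry_out:
  moves:
    - [0,0,0,0,0,0.14,-1]
    - [0,0,0,0,0,0.139,-1]
    - [0.048,-0.046,0.05,0,0,0,-1]
    - [0.0486,-0.0457,0.05,0,0,0,-1]
    - [0,0,0.05,0,0,0,-1]
    - [0,0,0.05,0,0,0,-1]
    - [0,0,0.05,0,0,0,-1]
    - [0,0,0.035,0,0,0,-1]
    - [0,0,0.02,0,0,0,-1]
    - [0,0,0.008,0,0,0,-1]
    - [0,0,0,0,0,0,1]
    - [0,0,0,0,0,0,1]
    - [0,0,0,0,0,0,1]
    - [0,0,0,0,0,0,1]
    - [0,0,0,0,0,0,1]
    - [0,0,0,0,0,0,1]
    - [0,0,0,0,0,0,1]
    - [0,0,0,0,0,0,1]

```text
clock: 35.52
eef_pos: [0.3918, -0.0214, 0.0322]
orientation: [0.998, -0.07, 0.0, -0.0]
ft_force: [0.3, 0.5, -0.3]
grip_width: 0.118
grip_force: 0.0
```

Run:
```python
from h import *
s=bot.sense();print(s["grip_width"]*88,s["grip_force"])
plan(.5252,-.3572,.2,.14)
```

```text
10.418053530346434 0.0
TCP [ 0.3918 -0.0214  0.0322] yaw -0.139 turn [-0.001 -0.    -0.279] then shift [ 0.0853  0.3512 -0.1678]
```

Call:
carry_out:
  moves:
    - [0,0,0,0,0,0,-0.6]
    - [0,0,0,0,0,0,-1]
    - [0,0,-0.03,0,0,0,-1]
    - [0,0,-0.04,0,0,0,-1]
    - [0,0,-0.04,0,0,0,-1]
    - [-0.01,0,-0.03,0,0,0,-1]
    - [-0.02,0,0,0,0,0,-1]
    - [0,0,0,0,0,0,-1]
    - [0,0,0,0,0,0,-1]

```text
clock: 36.65
eef_pos: [0.3625, -0.0175, 0.1721]
orientation: [0.998, -0.07, 0.0, -0.0]
ft_force: [-0.8, 0.4, 0.2]
grip_width: 1.002
grip_force: 0.0
```

Run:
```python
from h import *
s=bot.sense()
shot("wrist","w10.png")
c=camera_info("wrist");f=210/np.tan(np.radians(c["fovy"])/2);T=np.array(c["tool_from_camera"])
def px(P):
    q=R.from_quat(s["orientation"]).as_matrix();t=q.T@(np.array(P)-s["eef_pos"]);k=T[:3,:3].T@(t-T[:3,3]);return (c["cx"]+f*k[0]/-k[2],c["cy"]-f*k[1]/-k[2])
print(s["eef_pos"])
i=cv2.imread("pics/raw_w10.png").copy()
U=[(0.422,.0117),(.4178,-.0166),(.4054,-.0164),(.4095,.013)]
cv2.polylines(i,[np.array([px((*p,.036)) for p in U]).astype(int)],True,(0,0,255),1)
Cc=[(.4579,-.1061),(.4605,-.1401),(.4262,-.143),(.4223,-.1072)]
cv2.polylines(i,[np.array([px((*p,.036)) for p in Cc]).astype(int)],True,(0,255,0),1)
cv2.imwrite("pics/c10.png",cv2.resize(i,None,fx=1.4,fy=1.4,interpolation=cv2.INTER_CUBIC))
```

```text
[ 0.36245416 -0.01746238  0.17209393]
```

View pics/c10.png

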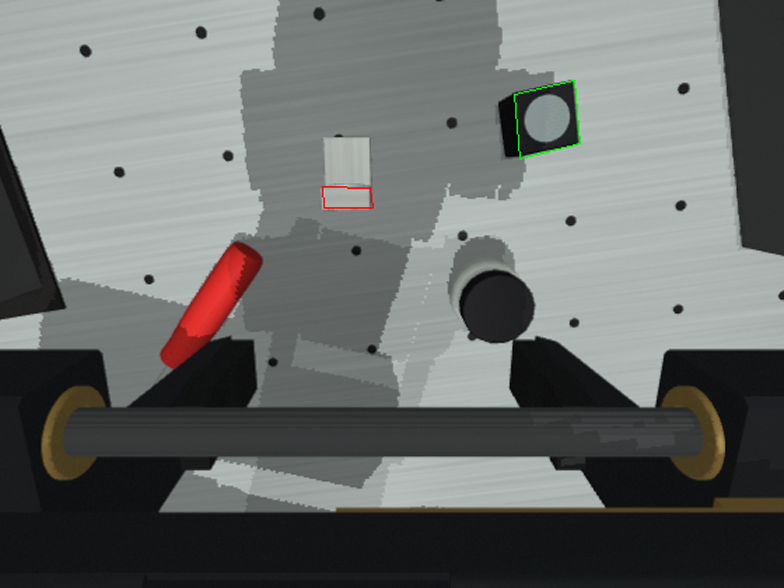

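Call:
carry_out:
  moves:
    - [0.027,-0.011,0,0,0,0,-1]
    - [0.027,-0.011,0,0,0,0,-1]
    - [0,0,0.03,0,0,0,-1]
    - [0,0,0.03,0,0,0,-1]
    - [0,0,0.03,0,0,0,-1]
    - [0,0,0.03,0,0,0,-1]
    - [0,0,0.025,0,0,0,-1]
    - [0,0,0.015,0,0,0,-1]
    - [0,0,0,0,0,0,-1]

```text
clock: 37.83
eef_pos: [0.4183, -0.0028, 0.0112]
orientation: [0.998, -0.07, -0.001, -0.001]
ft_force: [0.4, -0.3, -0.2]
grip_width: 0.998
grip_force: 0.0
```

Run:
```python
from h import *
plan(.419,-.003,.007,-.14)
```

```text
TCP [ 0.4183 -0.0028  0.0112] yaw -0.139 turn [-0.001  0.002  0.001] then shift [0.0007 0.0001 0.0042]
```

Call:
carry_out:
  moves:
    - [0,0,0.004,0,0,0,-1]
    - [0,0,0,0,0,0,1]
    - [0,0,0,0,0,0,1]
    - [0,0,0,0,0,0,1]
    - [0,0,0,0,0,0,1]
    - [0,0,0,0,0,0,1]
    - [0,0,0,0,0,0,1]
    - [0,0,0,0,0,0,1]
    - [0,0,0,0,0,0,1]
    - [0,0,-0.03,0,0,0,1]
    - [0,0,-0.04,0,0,0,1]
    - [0,0,-0.04,0,0,0,1]
    - [0,0,-0.04,0,0,-0.14,1]
    - [0,0,0,0,0,-0.139,1]
    - [0,0,0,0,0,0,1]

```text
clock: 39.7
eef_pos: [0.4184, -0.0029, 0.1582]
orientation: [0.998, 0.069, 0.0, -0.0]
ft_force: [-0.3, -0.4, -1.5]
grip_width: 0.333
grip_force: 30.0
```

Run:
```python
from h import *
s=bot.sense();print(s["grip_width"]*88,s["grip_force"])
plan(.5094,-.3594,.015,.14)
```

```text
29.327845553528714 29.973664982244372
TCP [ 0.4184 -0.0029  0.1582] yaw 0.139 turn [-0.001 -0.001 -0.001] then shift [0.0404 0.3657 0.1432]
```

Call:
carry_out:
  moves:
    - [0.004,0.036,0,0,0,0,1]
    - [0.004,0.036,0,0,0,0,1]
    - [0.004,0.036,0,0,0,0,1]
    - [0.004,0.036,0,0,0,0,1]
    - [0.004,0.036,0,0,0,0,1]
    - [0.004,0.036,0,0,0,0,1]
    - [0.004,0.036,0,0,0,0,1]
    - [0.004,0.036,0,0,0,0,1]
    - [0.004,0.036,0,0,0,0,1]
    - [0.0044,0.0367,0,0,0,0,1]
    - [0,0,0,0,0,0,1]
    - [0,0,0.03,0,0,0,1]
    - [0,0,0.04,0,0,0,1]
    - [0,0,0.03,0,0,0,1]
    - [0,0,0.025,0,0,0,1]
    - [0,0,0.012,0,0,0,1]
    - [0,0,0.003,0,0,0,1]
    - [0,0,0,0,0,0,1]

```text
clock: 41.95
eef_pos: [0.5092, -0.3545, 0.0187]
orientation: [0.998, 0.07, 0.001, 0.0]
ft_force: [-0.2, -0.6, -0.4]
grip_width: 0.336
grip_force: 30.0
```

Call:
carry_out:
  moves:
    - [0,0,0.003,0,0,0,1]
    - [0,0,0,0,0,0,0.2]
    - [0,0,0,0,0,0,0.14]
    - [0,0,0,0,0,0,0.14]
    - [0,0,0,0,0,0,0.14]
    - [0,0,-0.02,0,0,0,0.14]
    - [0,0,-0.04,0,0,0,0.14]
    - [0,0,-0.04,0,0,0,0.14]
    - [0,0,-0.04,0,0,0,-1]
    - [0,0,-0.03,0,0,0.065,-1]
    - [0,0,0,0,0,0,-1]

```text
clock: 43.32
eef_pos: [0.5095, -0.3552, 0.1885]
orientation: [0.999, 0.038, 0.002, 0.002]
ft_force: [0.3, -0.2, -0.2]
grip_width: 0.747
grip_force: 0.0
```

Run:
```python
from h import *
plan(.4418,-.1241,.01,.075)
```

```text
TCP [ 0.5095 -0.3552  0.1885] yaw 0.075 turn [ 0.004 -0.004  0.   ] then shift [-0.0502 -0.2355  0.1785]
```

Run:
```python
from h import *
shot("top","t11.png")
a=cv2.imread("pics/raw_t4.png",0);b=cv2.imread("pics/raw_t11.png",0)
t=a[272:294,306:328]; r=cv2.matchTemplate(b[230:330,260:370],t,cv2.TM_CCOEFF_NORMED); _,m,_,l=cv2.minMaxLoc(r); print(m,l[0]+260-306,l[1]+230-272)
```

```text
0.8908485770225525 0 0
```

Call:
carry_out:
  moves:
    - [-0.007,-0.033,0,0.004,-0.004,0,-1]
    - [-0.007,-0.034,0,0,0,0,-1]
    - [-0.007,-0.034,0,0,0,0,-1]
    - [-0.007,-0.034,0,0,0,0,-1]
    - [-0.007,-0.034,0,0,0,0,-1]
    - [-0.007,-0.034,0,0,0,0,-1]
    - [-0.0082,-0.0325,0,0,0,0,-1]
    - [0,0,0.03,0,0,0,-1]
    - [0,0,0.04,0,0,0,-1]
    - [0,0,0.04,0,0,0,-1]
    - [0,0,0.03,0,0,0,-1]
    - [0,0,0.02,0,0,0,-1]
    - [0,0,0.016,0,0,0,-1]
    - [0,0,0,0,0,0,-1]

```text
clock: 45.12
eef_pos: [0.4393, -0.1221, 0.0088]
orientation: [0.999, 0.038, -0.003, -0.003]
ft_force: [0.0, -0.1, -0.5]
grip_width: 1.0
grip_force: 0.0
```

Call:
carry_out:
  moves:
    - [0,0,0,0,0,0,1]
    - [0,0,0,0,0,0,1]
    - [0,0,0,0,0,0,1]
    - [0,0,0,0,0,0,1]
    - [0,0,0,0,0,0,1]
    - [0,0,0,0,0,0,1]
    - [0,0,0,0,0,0,1]
    - [0,0,-0.03,0,0,0,1]
    - [0,0,-0.04,0,0,0,1]
    - [0,0,-0.04,0,0,0,1]
    - [0,0,-0.04,0,0,-0.065,1]
    - [0,0,0,0,0,0,1]
    - [0,0,0,0,0,0,1]

```text
clock: 46.75
eef_pos: [0.4405, -0.1231, 0.1592]
orientation: [0.998, 0.07, -0.002, -0.003]
ft_force: [0.6, 0.1, 0.1]
grip_width: 0.402
grip_force: 30.0
```

Run:
```python
from h import *
s=bot.sense();print(s["grip_width"]*88,s["grip_force"])
c=np.array([.453,-.332]);e=np.array([np.cos(.14),np.sin(.14)]);f=np.array([-e[1],e[0]])
t=c+.06*e+.032*f
plan(t[0],t[1],.019,.14)
```

```text
35.38382537448641 29.99110951088369
TCP [ 0.4405 -0.1231  0.1592] yaw 0.139 turn [-0.006  0.004 -0.001] then shift [0.0432 0.1766 0.1402]
```

Call:
carry_out:
  moves:
    - [0.0086,0.035,0,-0.006,0.004,0,1]
    - [0.0086,0.035,0,0,0,0,1]
    - [0.0086,0.035,0,0,0,0,1]
    - [0.0086,0.035,0,0,0,0,1]
    - [0.0088,0.0366,0,0,0,0,1]
    - [0,0,0,0,0,0,1]
    - [0,0,0.03,0,0,0,1]
    - [0,0,0.035,0,0,0,1]
    - [0,0,0.03,0,0,0,1]
    - [0,0,0.025,0,0,0,1]
    - [0,0,0.015,0,0,0,1]
    - [0,0,0.004,0,0,0,1]
    - [0,0,0,0,0,0,1]

```text
clock: 48.38
eef_pos: [0.5087, -0.2924, 0.0215]
orientation: [0.998, 0.07, 0.001, 0.001]
ft_force: [-0.8, -0.1, -0.0]
grip_width: 0.404
grip_force: 30.0
```

Call:
carry_out:
  moves:
    - [0,0,0.003,0,0,0,1]
    - [0,0,0,0,0,0,0.1]
    - [0,0,0,0,0,0,0]
    - [0,0,0,0,0,0,0]
    - [0,0,0,0,0,0,0]
    - [0,0,-0.02,0,0,0,0]
    - [0,0,-0.04,0,0,0,0]
    - [0,0,-0.05,0,0,0,0]
    - [0,0,-0.05,0,0,0,-1]
    - [0,0,-0.05,0,0,0,-1]
    - [-0.03,0,-0.04,0,0,0,-1]
    - [-0.04,0,0,0,0,0,-1]
    - [-0.03,0.03,0,0,0,0,-1]
    - [0,0,0,0,0,0,-1]
    - [0,0,0,0,0,0,-1]

```text
clock: 50.25
eef_pos: [0.4138, -0.3354, 0.2681]
orientation: [0.998, 0.07, 0.001, 0.0]
ft_force: [0.4, 0.4, -0.6]
grip_width: 1.001
grip_force: 0.0
```

Run:
```python
from h import *
s=bot.sense();print(s["eef_pos"],s["clock"])
shot("wrist","w12.png")
i=cv2.imread("pics/raw_w12.png")
c=camera_info("wrist");f=210/np.tan(np.radians(c["fovy"])/2);T=np.array(c["tool_from_camera"])
# rectify the plane z=.056 (rim) into the tray frame, 2 mm cells, and print brightness
q=R.from_quat(s["orientation"]).as_matrix()
e=np.array([np.cos(.14),np.sin(.14)]);fv=np.array([-e[1],e[0]]);c0=np.array([.453,-.332])
def rect(z):
    X=np.zeros((31,33));
    for a in range(31):
        for b in range(33):
            w=c0+(.12-.008*a)*e+(.128-.008*b)*fv
            t=q.T@(np.array([*w,z])-s["eef_pos"]);k=T[:3,:3].T@(t-T[:3,3]);u=c["cx"]-f*k[0]/k[2];v=c["cy"]+f*k[1]/k[2]
            X[a,b]=i[int(v),int(u)].mean() if 0<=u<560 and 0<=v<420 else -1
    return X
for r,X in enumerate(rect(.045)): print("%5.3f "%(.12-.008*r)+"".join("." if x<0 else "%d"%min(9,x//26) for x in X))
```

```text
[ 0.41377486 -0.33542766  0.26805097] 50.25
0.120 777777755555544755554444455777727
0.112 777777555555557754554455455777777
0.104 777776444455555554454455444445777
0.096 777774444444466444444444444544577
0.088 775554411111111111111131114555777
0.080 455551410010000101006770014445577
0.072 445544411102651100017776114454477
0.064 445455410006661011017777514544577
0.056 555555411106661011102777714444477
0.048 445555411011111100011377014555577
0.040 555444411101000100001311014554777
0.032 555545411111100011111111114767777
0.024 555555410110000101111111114777777
0.016 555525411011001111111111115777777
0.008 445555411111011111111111126777777
0.000 554555311111111111111111116777777
-0.008 455557311111111111111111126777777
-0.016 555777310110000001111011126771777
-0.024 777766511144455678999851116777777
-0.032 777766511199999999999981115777777
-0.040 777666510199899949983881125777777
-0.048 776666510199199919996881125777777
-0.056 666566510199999999999981115777777
-0.064 666766510144444443322211115777777
-0.072 666666510000000000000000015777777
-0.080 666667511100000000000110015727777
-0.088 666667512222222222222222215777777
-0.096 666666622222222222222222225777777
-0.104 666666666655555655555655555777777
-0.112 666666677766666667777777777777774
-0.120 001666677666677777777777777777000
```

Call:
carry_out:
  moves:
    - [0,0,0,0,0,-0.12,-1]
    - [0,0,0,0,0,-0.15,-1]
    - [0,0,0,0,0,-0.15,-1]
    - [0,0,0,0,0,-0.15,-1]
    - [0,0,0,0,0,-0.15,-1]
    - [0,0,0,0,0,-0.15,-1]
    - [0,0,0,0,0,-0.15,-1]
    - [0,0,0,0,0,-0.15,-1]
    - [0,0,0,0,0,-0.15,-1]
    - [0,0,0,0,0,-0.15,-1]
    - [0.03,0.003,0,0,0,0,-1]
    - [0.045,0.005,0,0,0,0,-1]
    - [0.045,0.005,0,0,0,0,-1]
    - [0.045,0.005,0,0,0,0,-1]
    - [0.045,0.005,0,0,0,0,-1]
    - [0.045,0.005,0,0,0,0,-1]
    - [0.045,0.005,0,0,0,0,-1]
    - [0.045,0.005,0,0,0,0,-1]
    - [0.045,0.005,0,0,0,0,-1]

```text
clock: 52.68
eef_pos: [0.4411, 0.058, 0.2678]
orientation: [0.693, 0.721, 0.0, 0.001]
ft_force: [0.7, -0.1, 0.4]
grip_width: 1.0
grip_force: 0.0
```

Run:
```python
from h import *
plan(.4565,.328,.25,1.61)
```

```text
TCP [0.4411 0.058  0.2678] yaw 1.611 turn [0.001 0.001 0.001] then shift [0.2692 0.026  0.0178]
```

Call:
carry_out:
  moves:
    - [0.045,0.0043,0,0,0,0,-1]
    - [0.045,0.0043,0,0,0,0,-1]
    - [0.045,0.0043,0,0,0,0,-1]
    - [0.045,0.0043,0,0,0,0,-1]
    - [0.045,0.0043,0,0,0,0,-1]
    - [0.044,0.0043,0,0,0,0,-1]
    - [0,0,0.03,0,0,0,-1]
    - [0,0,0.04,0,0,0,-1]
    - [0,0,0.04,0,0,0,-1]
    - [0,0,0.04,0,0,0,-1]
    - [0,0,0.03,0,0,0,-1]
    - [0,0,0.02,0,0,0,-1]
    - [0,0,0,0,0,0,-1]

```text
clock: 54.3
eef_pos: [0.4556, 0.3257, 0.0663]
orientation: [0.693, 0.721, -0.001, 0.0]
ft_force: [-0.2, 0.3, 0.1]
grip_width: 1.001
grip_force: 0.0
```

Run:
```python
from h import *
plan(.4565,.328,.058,1.61)
```

```text
TCP [0.4556 0.3257 0.0663] yaw 1.611 turn [-0.002  0.002  0.001] then shift [0.0023 0.001  0.0083]
```

Call:
carry_out:
  moves:
    - [0.002,0.001,0.008,0,0,0,-1]
    - [0,0,0,0,0,0,1]
    - [0,0,0,0,0,0,1]
    - [0,0,0,0,0,0,1]
    - [0,0,0,0,0,0,1]
    - [0,0,0,0,0,0,1]
    - [0,0,0,0,0,0,1]
    - [0,0,0,0,0,0,1]
    - [0,0,0,0,0,0,1]
    - [0,0,0,0,0,0,1]
    - [0,0,-0.02,0,0,0,1]
    - [0,0,-0.04,0,0,0,1]
    - [0,0,-0.04,0,0,0,1]
    - [0,0,-0.05,0,0,0,1]
    - [0,0,-0.05,0,0,0,1]
    - [0,0,0,0,0,0,1]

```text
clock: 56.3
eef_pos: [0.4583, 0.3278, 0.2622]
orientation: [0.693, 0.721, 0.003, 0.002]
ft_force: [-0.0, -0.5, -5.8]
grip_width: 0.178
grip_force: 30.0
```

Call:
carry_out:
  moves:
    - [-0.03,-0.002,0,0,0,0,1]
    - [-0.046,-0.002,0,0,0,0,1]
    - [-0.046,-0.002,0,0,0,0,1]
    - [-0.046,-0.002,0,0,0,0,1]
    - [-0.046,-0.002,0,0,0,0,1]
    - [-0.046,-0.002,0,0,0,0,1]
    - [-0.046,-0.002,0,0,0,0,1]
    - [-0.046,-0.002,0,0,0,0,1]
    - [-0.046,-0.002,0,0,0,0,1]
    - [-0.046,-0.002,0,0,0,0,1]
    - [-0.046,-0.002,0,0,0,0,1]
    - [-0.046,-0.002,0,0,0,0,1]
    - [-0.046,-0.002,0,0,0,0,1]
    - [-0.046,-0.002,0,0,0,0,1]
    - [-0.031,-0.003,0,0,0,0,1]
    - [0,0,0,0,0,0,1]

```text
clock: 58.3
eef_pos: [0.4512, -0.3334, 0.2569]
orientation: [0.694, 0.72, 0.0, -0.002]
ft_force: [0.4, 0.6, -6.2]
grip_width: 0.177
grip_force: 30.0
```

Call:
carry_out:
  moves:
    - [0,0,0,0,0,0.12,1]
    - [0,0,0,0,0,0.15,1]
    - [0,0,0,0,0,0.15,1]
    - [0,0,0,0,0,0.15,1]
    - [0,0,0,0,0,0.15,1]
    - [0,0,0,0,0,0.15,1]
    - [0,0,0,0,0,0.15,1]
    - [0,0,0,0,0,0.15,1]
    - [0,0,0,0,0,0.15,1]
    - [0,0,0,0,0,0.15,1]
    - [0,0,0,0,0,0,1]
    - [0,0,0,0,0,0,1]

```text
clock: 59.8
eef_pos: [0.4521, -0.3316, 0.2594]
orientation: [0.997, 0.071, 0.0, -0.0]
ft_force: [0.4, 0.7, -5.1]
grip_width: 0.177
grip_force: 30.0
```

Run:
```python
from h import *
plan(.453,-.332,.073,.14)
```

```text
TCP [ 0.4521 -0.3316  0.2594] yaw 0.143 turn [-0.    -0.     0.003] then shift [0.0008 0.0005 0.1864]
```

Call:
carry_out:
  moves:
    - [0.001,0,0.04,0,0,0,1]
    - [0,0,0.05,0,0,0,1]
    - [0,0,0.04,0,0,0,1]
    - [0,0,0.03,0,0,0,1]
    - [0,0,0.016,0,0,0,1]
    - [0,0,0.008,0,0,0,1]
    - [0,0,0,0,0,0,1]
    - [0,0,0,0,0,0,1]

```text
clock: 60.8
eef_pos: [0.4537, -0.3327, 0.0771]
orientation: [0.998, 0.07, 0.001, 0.001]
ft_force: [-0.4, 0.3, -6.0]
grip_width: 0.182
grip_force: 30.0
```

Still hanging, 5 mm above the rim; lower gently.

Call:
carry_out:
  moves:
    - [0,0,0.003,0,0,0,1]
    - [0,0,0.002,0,0,0,1]
    - [0,0,0,0,0,0,1]
    - [0,0,0,0,0,0,1]

```text
clock: 61.3
eef_pos: [0.4535, -0.3325, 0.0724]
orientation: [0.998, 0.07, 0.001, 0.001]
ft_force: [-3.9, 2.9, 7.0]
grip_width: 0.178
grip_force: 30.0
```

Call:
carry_out:
  moves:
    - [0,0,0,0,0,0,0.3]
    - [0,0,0,0,0,0,-1]
    - [0,0,0,0,0,0,-1]
    - [0,0,0,0,0,0,-1]
    - [0,0,-0.02,0,0,0,-1]
    - [0,0,-0.04,0,0,0,-1]
    - [0,0,-0.06,0,0,0,-1]
    - [0,0,-0.06,0,0,-0.12,-1]
    - [0,0,0,0,0,-0.15,-1]
    - [0,0,0,0,0,-0.15,-1]
    - [0,0,0,0,0,-0.15,-1]
    - [0,0,0,0,0,-0.15,-1]
    - [0,0,0,0,0,-0.15,-1]
    - [0,0,0,0,0,-0.15,-1]
    - [0,0,0,0,0,-0.15,-1]
    - [0,0,0,0,0,-0.15,-1]
    - [0,0,0,0,0,-0.15,-1]

```text
clock: 63.42
eef_pos: [0.4532, -0.3321, 0.2511]
orientation: [0.691, 0.722, -0.0, 0.001]
ft_force: [0.0, 0.6, -0.2]
grip_width: 1.001
grip_force: 0.0
```

Call:
carry_out:
  moves:
    - [0.03,0.002,0,0,0,0,-1]
    - [0.046,0.002,0,0,0,0,-1]
    - [0.046,0.002,0,0,0,0,-1]
    - [0.046,0.002,0,0,0,0,-1]
    - [0.046,0.002,0,0,0,0,-1]
    - [0.046,0.002,0,0,0,0,-1]
    - [0.046,0.002,0,0,0,0,-1]
    - [0.046,0.002,0,0,0,0,-1]
    - [0.046,0.002,0,0,0,0,-1]
    - [0.046,0.002,0,0,0,0,-1]
    - [0.046,0.002,0,0,0,0,-1]
    - [0.046,0.002,0,0,0,0,-1]
    - [0.046,0.002,0,0,0,0,-1]
    - [0.046,0.002,0,0,0,0,-1]
    - [0.031,0.003,0,0,0,0,-1]
    - [0,0,0,0,0,0,-1]

```text
clock: 65.42
eef_pos: [0.4581, 0.3289, 0.25]
orientation: [0.692, 0.722, -0.0, 0.001]
ft_force: [-0.4, 0.4, -0.1]
grip_width: 0.995
grip_force: 0.0
```

Run:
```python
from h import *
plan(.4565,.3285,.011,1.61)
shot("wrist","w13.png"); shot("top","t13.png")
# mid/deep rims at known spots in t13: pixel gradients along tray x axis and y axis near edge
i=cv2.imread("pics/raw_t13.png",0)
c=camera_info("top");f=210/np.tan(np.radians(c["fovy"])/2);Rm=R.from_quat(c["rotation"]).as_matrix()
def px(P): k=Rm.T@(np.array(P)-c["position"]);return c["cx"]-f*k[0]/k[2],c["cy"]+f*k[1]/k[2]
e=np.array([np.cos(.14),np.sin(.14)]);fv=np.array([-e[1],e[0]]);c0=np.array([.453,-.332])
for r in range(31):
    print("%6.3f "%(.12-.008*r)+"".join("%d"%min(9,i[int(round(v)),int(round(u))]//26) for u,v in [px((*(c0+(.12-.008*r)*e+(.104-.008*b)*fv),.106)) for b in range(27)]))
```

```text
TCP [0.4581 0.3289 0.25  ] yaw 1.612 turn [0.001 0.001 0.002] then shift [-0.0004 -0.0016  0.239 ]
 0.120 666446444546444446444666666
 0.112 666344444334333433333666665
 0.104 663444444333333333343666666
 0.096 664042232332332322321322666
 0.088 661145454444444445545314666
 0.080 621146365444444444535411666
 0.072 651146453444444445546313666
 0.064 611147365444444444525415666
 0.056 641146454444434445535313665
 0.048 611154544444335444444214626
 0.040 651144444443010444444412666
 0.032 651154444443010444444313666
 0.024 651144444443010444444411666
 0.016 651144444443010444444313666
 0.008 651144444443010444444214666
 0.000 651154444444000444444413666
-0.008 651144444443010444444313666
-0.016 651154444444010444444411666
-0.024 651144444443010444444313666
-0.032 651054444445010444444414666
-0.040 651145544444010544444312666
-0.048 651153534444444442334213666
-0.056 651146465444444445535412666
-0.064 651156453444444444546313666
-0.072 651146565444444444535414665
-0.080 651146253223322225546312666
-0.088 651143233333333223323103666
-0.096 650044454444444444444444666
-0.104 666666666666666666666666666
-0.112 666666666666666666666666666
-0.120 666666666666566656666666666
```

Call:
carry_out:
  moves:
    - [0,-0.0015,0.04,0,0,0,-1]
    - [0,0,0.05,0,0,0,-1]
    - [0,0,0.05,0,0,0,-1]
    - [0,0,0.04,0,0,0,-1]
    - [0,0,0.03,0,0,0,-1]
    - [0,0,0.018,0,0,0,-1]
    - [0,0,0.006,0,0,0,-1]
    - [0,0,0,0,0,0,-1]
    - [0,0,0,0,0,0,1]
    - [0,0,0,0,0,0,1]
    - [0,0,0,0,0,0,1]
    - [0,0,0,0,0,0,1]
    - [0,0,0,0,0,0,1]
    - [0,0,0,0,0,0,1]
    - [0,0,0,0,0,0,1]
    - [0,0,0,0,0,0,1]
    - [0,0,0,0,0,0,1]

```text
clock: 67.65
eef_pos: [0.4571, 0.3273, 0.0165]
orientation: [0.693, 0.721, -0.0, 0.001]
ft_force: [-1.5, -0.2, 1.0]
grip_width: 0.176
grip_force: 30.0
```

Call:
carry_out:
  moves:
    - [0,0,-0.02,0,0,0,1]
    - [0,0,-0.04,0,0,0,1]
    - [0,0,-0.05,0,0,0,1]
    - [0,0,-0.05,0,0,0,1]
    - [0,0,-0.05,0,0,0,1]
    - [0,0,-0.05,0,0,0,1]
    - [0,0,0,0,0,0,1]

```text
clock: 68.53
eef_pos: [0.4578, 0.3279, 0.2796]
orientation: [0.693, 0.721, 0.003, 0.002]
ft_force: [0.4, 0.4, -4.0]
grip_width: 0.181
grip_force: 30.0
```

Call:
carry_out:
  moves:
    - [-0.03,-0.002,0,0,0,0,1]
    - [-0.046,-0.002,0,0,0,0,1]
    - [-0.046,-0.002,0,0,0,0,1]
    - [-0.046,-0.002,0,0,0,0,1]
    - [-0.046,-0.002,0,0,0,0,1]
    - [-0.046,-0.002,0,0,0,0,1]
    - [-0.046,-0.002,0,0,0,0,1]
    - [-0.046,-0.002,0,0,0,0,1]
    - [-0.046,-0.002,0,0,0,0,1]
    - [-0.046,-0.002,0,0,0,0,1]
    - [-0.046,-0.002,0,0,0,0,1]
    - [-0.046,-0.002,0,0,0,0,1]
    - [-0.046,-0.002,0,0,0,0,1]
    - [-0.046,-0.002,0,0,0,0,1]
    - [-0.031,-0.003,0,0,0,0,1]
    - [0,0,0,0,0,0,1]

```text
clock: 70.53
eef_pos: [0.4508, -0.3335, 0.2743]
orientation: [0.694, 0.72, 0.0, -0.001]
ft_force: [-0.3, 0.6, -4.0]
grip_width: 0.179
grip_force: 30.0
```

Call:
carry_out:
  moves:
    - [0,0,0,0,0,0.12,1]
    - [0,0,0,0,0,0.15,1]
    - [0,0,0,0,0,0.15,1]
    - [0,0,0,0,0,0.15,1]
    - [0,0,0,0,0,0.15,1]
    - [0,0,0,0,0,0.15,1]
    - [0,0,0,0,0,0.15,1]
    - [0,0,0,0,0,0.15,1]
    - [0,0,0,0,0,0.15,1]
    - [0,0,0,0,0,0.15,1]
    - [0,0,0,0,0,0,1]
    - [0,0,0,0,0,0,1]

```text
clock: 72.03
eef_pos: [0.4516, -0.3316, 0.2765]
orientation: [0.997, 0.071, 0.0, 0.0]
ft_force: [0.0, -0.4, -4.1]
grip_width: 0.177
grip_force: 30.0
```

Run:
```python
from h import *
plan(.4535,-.3325,.123,.14)
```

```text
TCP [ 0.4516 -0.3316  0.2765] yaw 0.143 turn [ 0.    -0.     0.003] then shift [0.0017 0.0012 0.1535]
```

Contact is expected at TCP z ≈ 0.1195.

Call:
carry_out:
  moves:
    - [0.0017,0.001,0.04,0,0,0.003,1]
    - [0,0,0.04,0,0,0,1]
    - [0,0,0.04,0,0,0,1]
    - [0,0,0.022,0,0,0,1]
    - [0,0,0.009,0,0,0,1]
    - [0,0,0.003,0,0,0,1]
    - [0,0,0,0,0,0,1]
    - [0,0,0,0,0,0,1]

```text
clock: 73.03
eef_pos: [0.4539, -0.3333, 0.1239]
orientation: [0.998, 0.068, 0.001, 0.001]
ft_force: [0.1, 0.1, -4.3]
grip_width: 0.178
grip_force: 30.0
```

Call:
carry_out:
  moves:
    - [0,0,0.002,0,0,0,1]
    - [0,0,0.002,0,0,0,1]
    - [0,0,0.0005,0,0,0,1]
    - [0,0,0,0,0,0,1]

```text
clock: 73.53
eef_pos: [0.4537, -0.3332, 0.1194]
orientation: [0.998, 0.068, 0.001, 0.001]
ft_force: [-2.2, 2.4, 5.7]
grip_width: 0.178
grip_force: 30.0
```

Call:
carry_out:
  moves:
    - [0,0,0,0,0,0,0.3]
    - [0,0,0,0,0,0,-1]
    - [0,0,0,0,0,0,-1]
    - [0,0,0,0,0,0,-1]
    - [0,0,-0.02,0,0,0,-1]
    - [0,0,-0.04,0,0,0,-1]
    - [0,0,-0.06,0,0,0,-1]
    - [0,0,-0.06,0,0,0,-1]
    - [0,-0.045,0,0,0,0,-1]
    - [0,-0.045,0,0,0,0,-1]
    - [0,-0.045,0,0,0,0,-1]
    - [0,-0.045,0,0,0,0,-1]
    - [0,-0.045,0,0,0,0,-1]
    - [0,-0.045,0,0,0,0,-1]
    - [0,-0.045,0,0,0,0,-1]
    - [0,0,0,0,0,0,-1]
    - [0,0,0,0,0,0,-1]
    - [0,0,0,0,0,0,-1]

```text
clock: 75.78
eef_pos: [0.4107, -0.0217, 0.2982]
orientation: [0.998, 0.068, 0.0, 0.001]
ft_force: [-0.4, 0.4, -0.4]
grip_width: 1.0
grip_force: 0.0
```

Run:
```python
from h import *
print(bot.sense()["eef_pos"],bot.sense()["grip_width"])
shot("top","t14.png")
i=cv2.imread("pics/raw_t14.png",0)
c=camera_info("top");f=210/np.tan(np.radians(c["fovy"])/2);Rm=R.from_quat(c["rotation"]).as_matrix()
def px(P): k=Rm.T@(np.array(P)-c["position"]);return c["cx"]-f*k[0]/k[2],c["cy"]+f*k[1]/k[2]
e=np.array([np.cos(.14),np.sin(.14)]);fv=np.array([-e[1],e[0]]);c0=np.array([.453,-.332])
for r in range(31):
    print("%6.3f "%(.12-.008*r)+"".join("%d"%min(9,i[int(round(v)),int(round(u))]//26) for u,v in [px((*(c0+(.12-.008*r)*e+(.104-.008*b)*fv),.146)) for b in range(27)]))
# has anything else been knocked: cube/mount gone from the table, bystanders in place
a=cv2.imread("pics/raw_t0.png",0)
for n,(x,y) in dict(flask=(183,156),post=(353,181),box=(163,191)).items():
    t=a[y-14:y+14,x-14:x+14]; r=cv2.matchTemplate(i[y-30:y+30,x-30:x+30],t,cv2.TM_CCOEFF_NORMED);_,m,_,l=cv2.minMaxLoc(r);print(n,round(m,2),l[0]-16,l[1]-16)
```

```text
[ 0.41067676 -0.02173832  0.29815896] 1.000329595727083
 0.120 664444434444443414336666666
 0.112 664444444444343444446666466
 0.104 664444444443443444447656666
 0.096 634151122121121122121222666
 0.088 641154325554444445324413666
 0.080 611151552445444445055111666
 0.072 511150553555444444155312666
 0.064 511154105544444544002511666
 0.056 511155554455544444454412666
 0.048 611154555445323554444413666
 0.040 511155455545010544444411666
 0.032 511155555445010544444413666
 0.024 511154555445010544454413666
 0.016 611154554545010444444412666
 0.008 611155555555011444444413666
 0.000 511155555455010544444411666
-0.008 611155545445010544444413666
-0.016 611155455455010454444413666
-0.024 611155555555010544444412666
-0.032 511154555545010544444413666
-0.040 611155554445000544444414666
-0.048 511155555445555454444512666
-0.056 511155335545454444334413666
-0.064 511150551554454545055311666
-0.072 511150552555544445055112666
-0.080 511152252233553435035513666
-0.088 511153333333333323323311666
-0.096 602455555555445454544544666
-0.104 666666666666666666666666666
-0.112 666666666666666666666666666
-0.120 666666666666666666666666666
flask 1.0 0 0
post 1.0 0 0
box 1.0 0 0
```

```bash
python3 -c "
from station import bot
print(bot.hand_in())"
```

```text
the job is handed in; nothing more can be done
None
```

The job is handed in (no result came back): the riser block (on its side), filter cube and mirror mount are in the deep tray, the rod tray and then the lens tray are restacked squarely on top, and the bottle, post and flat box are unmoved; I judged the lens tube absent, because the only similar object in reach was a 45 mm light-coloured jar with a black lid, and left that alone.

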